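# Build up the stack in a block heater

### The arm

A 7-joint arm with a two-finger parallel gripper is mounted at the origin on the work surface. World frame = base frame: x ahead of the robot, y to its left, z up, the work surface at z = 0. Lengths are in m, angles in rad, forces in N, time in s.
With the tool pointing down it reaches from about 0.375 to 0.925 m from the base axis. Payload 3.1 kg.
Tool frame: the origin (TCP) lies midway between the tips of the shut fingers; the grasp point (between the pads) lies 19 mm behind it; x points along the fingers, y is the direction in which the jaws open and shut, and the axes are right-handed (so a half turn about x gives the same grasp; the last joint's range is limited). The gripper opens to 85 mm and grips with 20 to 120 N. Pads are 22 mm wide; open, the fingers measure 114 mm over their backs; the gripper's body (76 mm by 85 mm) begins 54 mm behind the grasp point. The pads swing forward as they close: fully open they stand 13 mm farther back than shut.
Start: joints at [-0.098, 0.383, 0.044, 1.598, -0.018, 1.161, -0.05], TCP at [0.65, 0, 0.194] pointing down, gripper open.
Joint ranges: [-2.61, 2.61], [-0.41, 2.15], [-1.48, 1.57], [0, 2.5], [-1.57, 4.71], [0.05, 1.97], [-2.85, 2.85]. Speed limits (rad/s): [2.79, 2.79, 3.14, 3.14, 3.14, 3.14, 3.14].

### API

Orientations are given as a rotation vector (axis times angle).
In Python, from bench import bot gives the robot as it stands.
- The arm moves only by the tool arm_command, never from a script. Its argument "series" is one flat list of numbers, 5 for each row, row after row: the opening, from 0 (shut) to 1 (fully open), then the shift along the world's x, y, z in m, then the turn about the world's z in rad. A call has 1 to 12 rows; each row shifts and turns the commanded pose from where the row before left it; what a row does not reach is not made up. A row lasts 1/12 s, in which the tool goes at most 41.7 mm and 7.16 degrees, less where a joint would pass 70% of its speed; a pose out of reach is approached as far as the arm can. A call with a gripper value outside its range is refused whole. The fingers move at their own pace and stop on an object; "newtons" is the grip in N (left out, the last holds). Time passes only in rows, so rows that do not move let the fingers close. It gives the time, the measured TCP pose, the force and the opening at its end, in the units of the state.
- bot.get_state(): the state, without advancing time (a new reading comes with each control period).
- bot.get_image(name): name is "scene" or "side" or "wrist"; returns the picture (384x512x3 uint8, red, green, blue); there is no depth.
- bot.camera_info(name): a dict with "fx", "fy", "cx", "cy" (pixels), "T" (4x4, takes a point from camera to world coordinates); the wrist camera has in their place "T_tool_cam" (4x4, takes a point from camera to tool coordinates, whose origin is the TCP and whose axes are the tool frame's). Camera axes: x right, y down, z forward; pixel columns grow to the right and rows downward; lengths in m; the calibration is good to about 2 mm. A picture is of the moment at which its call begins: read the wrist's pose just before it. camera_info takes no time and is no camera call.
- bot.hand_in(): hands the job in, once; it reports no verdict.
The state is a dict: "clock": time; "joints": joint angles; "joint_vel": joint speeds; "joint_efforts": joint torques, N m; "tcp_pos": TCP position; "ee_rot": TCP orientation; "wrist_force": force on the tool from outside, world axes, zero at the start; "wrist_torque": the same for the moment, N m; "opening": finger opening in m.
Only numpy, scipy, OpenCV 4.12 (cv2) and the standard library are available. Lean on these libraries where they do the work, as an engineer would, in place of code of your own. Each camera call takes 0.05 s, during which the arm holds its last target.

### The job

Set up the block heater for the next run: lever its closed clear cover up with the blade of the flat spatula, swing the cover right open, and then stack in the well, flat and square, first the thick heating block, then every spacer frame that is out on the bench, and the perforated retaining plate last. Finish with the cover fully shut and the spatula lying along its rubber mat again, and leave the bottle, jar and tube rack alone.

Things in the scene. Friction and masses are not known exactly. Their poses are not given: they have to be found in the camera images.
- heater: white bench block heater, fixed, placed differently each time: housing 160 (its x) by 190 (y from -115 to +75) by 30 mm high, whose top is a flat deck with a blue control panel on the -y side. Origin: at bench level under the centre of its well; x points from the cover's free edge to its hinge (roughly world +y), z up
- well (a point): centre of the well's floor (= deck, 30 mm above the bench), axes as the heater's. Well 106 (x) by 61 mm (y) inside; its top 8 mm flares out 4 mm as a lead-in. End walls at x = +-53..60 mm, 74 mm tall above the deck, 73 mm wide; side walls at y = +-30.5..37 mm, 64 mm tall, from each end in to x = +-24 mm: each long side has a 48 mm wide open notch for a finger, down to the deck
- cover (a joint): angle of the clear cover: 0 shut (level), 1.9 right open (leaning back past upright), rad. Plate 126 long, 80 wide, 5 mm thick, 0.1 kg, dark strip along its free edge. Its stiff hinge (friction 0.12 N m) keeps it where it is left; about 1.5 N at the edge moves it
- cover_edge (a point): middle of the cover's free edge, on its underside. Shut: 110 mm above the bench at heater x = -66 mm, overhanging the end wall (outer face x = -60 mm) by 6 mm, with a gap 6 mm high between cover and wall top; the blade goes in there, towards heater +x
- hinge (a point): the cover's hinge axis (along heater y) at the level of the cover's underside: heater x = +60 mm, 110 mm above the bench
- block: heating block: aluminium, 30 mm thick, with two rows of dark wells on top, 0.4 kg; 100 x 56 mm seen from above, flat, lies on the bench at the start. Origin: centre of its underside; x along the 100 mm, z up. Looks the same after a half turn. Grip it across the 56 mm. 
- plate: retaining plate: aluminium, 10 mm thick, solid with two rows of small dark holes, 0.12 kg; 100 x 56 mm seen from above, flat, lies on the bench at the start. Origin: centre of its underside; x along the 100 mm, z up. Looks the same after a half turn. Grip it across the 56 mm. 
- mat: black rubber mat 240 x 90 x 2 mm, fixed on the bench at the robot's right (-y) side; origin at the centre of its underside, x along its length
- spatula: flat spatula 190 mm long with a white handle 110 x 18 x 16 mm (x = -95..+15 mm) and a steel blade 80 x 26 x 3 mm (x = +15..+95 mm, 5 to 8 mm above the underside), 0.1 kg. Origin: middle of its length, at its underside; x along it towards the blade tip. Starts lying on the mat
- spatula_grip (a point): the spatula's centre of mass, 24 mm behind its origin, in the handle 8 mm above the underside; grip here across the 18 mm
- spatula_tip (a point): tip of the blade, 119 mm ahead of spatula_grip, mid-thickness (6.5 mm above the underside)
- bottle: clear bottle with blue cap, 70 mm wide, 160 mm tall: bystander; origin under its centre
- jar: amber jar, 60 mm wide, 65 mm tall: bystander; origin under its centre
- tube_rack: orange tube rack 70 x 180 mm, about 90 mm tall: bystander; origin under its centre
- spacer1: spacer frame (one to three are present, all alike): aluminium, 10 mm thick rectangular frame with one large open window, bars 12 mm wide, 0.06 kg; 100 x 56 mm seen from above, flat, lies on the bench at the start. Origin: centre of its underside; x along the 100 mm, z up. Looks the same after a half turn. Grip it across the 56 mm. 
- spacer2: spacer frame (one to three are present, all alike): aluminium, 10 mm thick rectangular frame with one large open window, bars 12 mm wide, 0.06 kg; 100 x 56 mm seen from above, flat, lies on the bench at the start. Origin: centre of its underside; x along the 100 mm, z up. Looks the same after a half turn. Grip it across the 56 mm. 
- spacer3: spacer frame (one to three are present, all alike): aluminium, 10 mm thick rectangular frame with one large open window, bars 12 mm wide, 0.06 kg; 100 x 56 mm seen from above, flat, lies on the bench at the start. Origin: centre of its underside; x along the 100 mm, z up. Looks the same after a half turn. Grip it across the 56 mm. 
There are look-alikes about, which are no part of the job. Leave any orange or red look-alike of the spacer3 alone.

How it is judged:
On the way, in this order (a step that is already met when the one before it is completed fails the run):
1. the cover is levered up past 0.3 rad by the spatula (which touches it) (value of joint cover above 0.3 rad and contact force between spatula and cover above 0.05 N).
2. the heating block lies flat and square on the floor of the well (x of block in the frame of well between -0.006 and 0.006 m and y of block in the frame of well between -0.006 and 0.006 m and z of block in the frame of well between -0.004 and 0.004 m and angle between block's own z axis and vertical below 0.06 rad and angle between the x axis of block and the x axis of heater, either way round below 0.08 rad and linear speed of block below 0.03 m/s), for 0.2 s.
3. every spacer frame on the bench at the start is stacked flat and square on the block, in the well (all of step 2 and x of spacer1 in the frame of well between -0.006 and 0.006 m and y of spacer1 in the frame of well between -0.006 and 0.006 m and z of spacer1 in the frame of well between 0.026 and 0.055 m and angle between each of spacer1, spacer2, spacer3's own z axis and vertical below 0.06 rad and angle between the x axis of each of spacer1, spacer2, spacer3 and the x axis of heater, either way round below 0.08 rad and linear speed of each of spacer1, spacer2, spacer3 below 0.03 m/s and x of spacer2 in the frame of well between -0.006 and 0.006 m and y of spacer2 in the frame of well between -0.006 and 0.006 m and z of spacer2 in the frame of well between 0.026 and 0.055 m and x of spacer3 in the frame of well between -0.006 and 0.006 m and y of spacer3 in the frame of well between -0.006 and 0.006 m and z of spacer3 in the frame of well between 0.026 and 0.055 m), for 0.2 s.
4. the retaining plate lies flat and square on top of the spacers (all of step 3 and x of plate in the frame of well between -0.006 and 0.006 m and y of plate in the frame of well between -0.006 and 0.006 m and z of plate in the frame of well between 0.035 and 0.065 m and angle between plate's own z axis and vertical below 0.06 rad and angle between the x axis of plate and the x axis of heater, either way round below 0.08 rad and linear speed of plate below 0.03 m/s and z of plate in the frame of spacer1 above 0.006 m and z of plate in the frame of spacer2 above 0.006 m and z of plate in the frame of spacer3 above 0.006 m), for 0.2 s.
At the end, for the whole second after the job is handed in: Block on the well floor, all spacers on it, plate on top: each within 6 mm of the well centre lines, 0.06 rad of level, 0.08 rad of square. Cover under 0.05 rad. Spatula on the mat, middle within 50 mm along and 35 mm across of its centre, within 0.35 rad of its direction. All at rest (all of step 4 and x of spatula in the frame of mat between -0.05 and 0.05 m and y of spatula in the frame of mat between -0.035 and 0.035 m and angle between the x axis of spatula and the x axis of mat, either way round below 0.35 rad and angle between spatula's own z axis and vertical below 0.1 rad and height (world z) of spatula below 0.012 m and linear speed of spatula below 0.03 m/s and value of joint cover below 0.05 rad and velocity of joint cover between -0.1 and 0.1 rad/s); the robot touches nothing.
It fails at once if the bottle, the jar or the tube rack is pushed more than 30 mm (distance of any of bottle, jar, tube_rack from where it was at the start of the episode above 0.03 m).
Of spacer1, spacer2, spacer3 only 1 to 3 are there at a start; the rules pass over those that are not, and their reading is None.
At some moment in a run one of block, plate, spacer1, spacer2, spacer3 may be knocked a few centimetres aside while the robot is not near it.
It also fails if it takes over 210 s, if anything falls off the work surface, if the arm or the gripper's body presses on something with over 40 N, if the wrist force passes 120 N, or if a joint passes its speed limit or range.

## Working session

There is one attempt and no reset: what is moved stays moved. The work goes in short steps, Python scripts to look and compute and a tool call to move; the robot and the scene stay as the last step left them, time stands still between calls to the robot, and variables do not carry over. Pictures are saved under pics/ and viewed, and the job is handed in when it is done.

Besides the shell and the picture viewer there is one more tool, called after "Request:" by a JSON object that holds its "api" and its "payload", one argument or row to a line. arm_command: Moves the arm, as the interface text tells. Its arguments: {"type":"object","properties":{"series":{"type":"array","items":{"type":"number"}},"newtons":{"type":"number"}},"required":["series"]}

```bash
ls; mkdir -p pics; python3 - <<'E'
from bench import bot
import cv2,json
print(bot.get_state())
for n in ["scene","side","wrist"]:
    im=bot.get_image(n); cv2.imwrite(f"pics/a_{n}.png",im[:,:,::-1])
    print(n,bot.camera_info(n))
E
```

```text
pics
{'clock': 0.0, 'joints': array([-0.09780482,  0.38384677,  0.04384051,  1.59958317, -0.01792599,
        1.16123164, -0.04989691]), 'joint_vel': array([-5.42788973e-04, -7.55024960e-04, -1.16987641e-03, -7.70942608e-04,
        4.41092390e-04,  5.05187012e-04,  9.72882117e-05]), 'joint_efforts': array([-8.41360106e-04, -4.33466363e+01,  1.02427706e+00, -2.49513745e+01,
        1.06121189e-02,  1.12996699e-02, -5.17373280e-06]), 'tcp_pos': array([ 6.48943527e-01, -4.54874069e-06,  1.93075556e-01]), 'ee_rot': array([ 1.20779156,  1.21111122, -1.21117381]), 'wrist_force': array([ 0.37228214, -0.30753494,  0.16400405]), 'wrist_torque': array([-0.02301018,  0.00839374, -0.00262244]), 'opening': 0.08527439484655489}
scene {'fx': 469.7939155181852, 'fy': 469.7939155181852, 'cx': 254.63185396582796, 'cy': 195.3470472174095, 'T': array([[-0.65510301,  0.52640167, -0.54197907,  1.31697443],
       [ 0.75533261,  0.43951137, -0.48610945,  0.78647607],
       [-0.01768286, -0.72782624, -0.68553358,  1.09597826],
       [ 0.        ,  0.        ,  0.        ,  1.        ]])}
side {'fx': 355.1607691918828, 'fy': 355.1607691918828, 'cx': 253.81154789263257, 'cy': 190.78505744807936, 'T': array([[-0.96123768, -0.13505928,  0.24037704,  0.26423119],
       [-0.27558501,  0.49800979, -0.822216  ,  1.04479787],
       [-0.00866222, -0.85658931, -0.51592609,  0.6911578 ],
       [ 0.        ,  0.        ,  0.        ,  1.        ]])}
wrist {'fx': 345.70747017954494, 'fy': 345.70747017954494, 'cx': 258.35966728917043, 'cy': 196.9503416757248, 'T_tool_cam': array([[ 3.51244217e-04, -3.08744050e-01,  9.51145093e-01,
        -1.79432641e-01],
       [ 9.99999926e-01,  2.57753484e-04, -2.85618187e-04,
         1.69746674e-03],
       [-1.56978046e-04,  9.51145123e-01,  3.08744118e-01,
        -7.93350754e-02],
       [ 0.00000000e+00,  0.00000000e+00,  0.00000000e+00,
         1.00000000e+00]])}
```

View pics/a_scene.png

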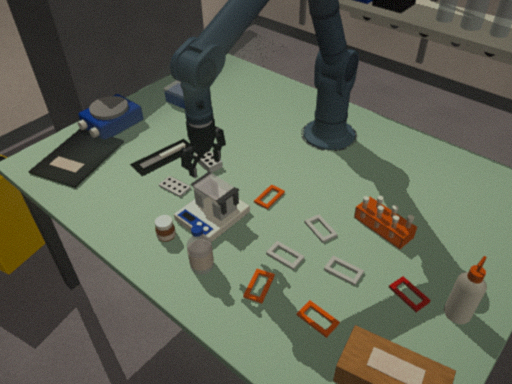

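View pics/a_side.png

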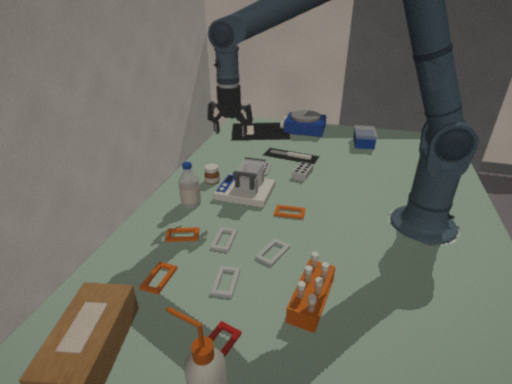

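View pics/a_wrist.png

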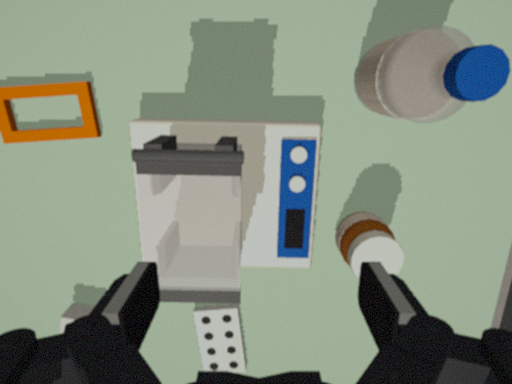

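```bash
cat > h.py <<'E'
import numpy as np,cv2
from scipy.spatial.transform import Rotation as R
from bench import bot
def grab(n,name):
    s=bot.get_state(); im=bot.get_image(n)[:,:,::-1].copy(); cv2.imwrite(f"pics/{name}.png",im)
    c=bot.camera_info(n)
    if n=="wrist":
        T=np.eye(4);T[:3,:3]=R.from_rotvec(s['ee_rot']).as_matrix();T[:3,3]=s['tcp_pos'];T=T@c['T_tool_cam']
    else: T=c['T']
    np.savez(f"pics/{name}.npz",K=[c['fx'],c['fy'],c['cx'],c['cy']],T=T)
    return im
def cam(name):
    d=np.load(f"pics/{name}.npz");return d['K'],d['T']
def ray(name,px):
    K,T=cam(name);p=np.atleast_2d(px).astype(float)
    d=np.c_[(p[:,0]-K[2])/K[0],(p[:,1]-K[3])/K[1],np.ones(len(p))]@T[:3,:3].T
    return T[:3,3],d
def onplane(name,px,z):
    o,d=ray(name,px);return o+d*((z-o[2])/d[:,2])[:,None]
def proj(name,P):
    K,T=cam(name);q=(np.atleast_2d(P)-T[:3,3])@T[:3,:3]
    return np.c_[q[:,0]/q[:,2]*K[0]+K[2],q[:,1]/q[:,2]*K[1]+K[3]]
def st():
    s=bot.get_state();m=R.from_rotvec(s['ee_rot']).as_matrix()
    print('t',round(s['clock'],2),'tcp',s['tcp_pos'].round(4),'jawyaw',round(float(np.arctan2(m[1,1],m[0,1])),4),'xax',m[:,0].round(3),'F',s['wrist_force'].round(2),'op',round(s['opening'],4),'j',s['joints'].round(2))
def crop(name,x0,y0,x1,y1,k,out):
    im=cv2.imread(f"pics/{name}.png")[y0:y1,x0:x1];cv2.imwrite(f"pics/{out}.png",cv2.resize(im,None,fx=k,fy=k,interpolation=cv2.INTER_CUBIC))
E
python3 - <<'E'
from h import *
for n in ["scene","side","wrist"]: grab(n,"b_"+n)
st()
print("scene objs z0",onplane("b_scene",[[175,186],[208,158],[321,228],[285,256],[344,270],[130,160],[195,145],[163,155],[45,180],[122,140],[165,230],[200,262]],0.01).round(3))
print("wrist hinge/edge @.115",onplane("b_wrist",[[139,160],[243,160],[160,298],[240,298]],.115).round(3))
crop("b_scene",120,130,270,250,5,"b_crop")
E
```

```text
t 0.3 tcp [0.6497 0.     0.194 ] jawyaw 0.0001 xax [-0.001 -0.    -1.   ] F [-0.28 -0.8   0.44] op 0.0855 j [-0.1   0.38  0.04  1.6  -0.02  1.16 -0.05]
scene objs z0 [[ 0.599 -0.226  0.01 ]
 [ 0.417 -0.248  0.01 ]
 [ 0.438  0.274  0.01 ]
 [ 0.599  0.257  0.01 ]
 [ 0.53   0.419  0.01 ]
 [ 0.61  -0.462  0.01 ]
 [ 0.393 -0.342  0.01 ]
 [ 0.512 -0.39   0.01 ]
 [ 0.874 -0.605  0.01 ]
 [ 0.552 -0.585  0.01 ]
 [ 0.759 -0.096  0.01 ]
 [ 0.777  0.08   0.01 ]]
wrist hinge/edge @.115 [[ 0.56   0.025  0.115]
 [ 0.639  0.025  0.115]
 [ 0.566 -0.097  0.115]
 [ 0.635 -0.097  0.115]]
```

View pics/b_crop.png

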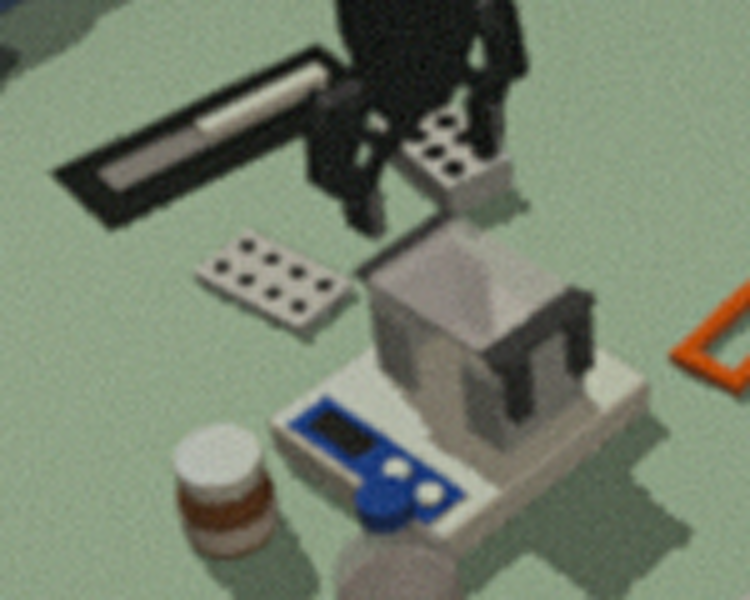

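Request:
{"api": "arm_command", "payload": {
  "series": [1,-0.0155,-0.036,0.007,0,1,-0.0155,-0.036,0.007,0,1,-0.0155,-0.036,0.007,0,1,-0.0155,-0.036,0.007,0,1,-0.0155,-0.036,0.007,0,1,-0.0155,-0.036,0.007,0,1,-0.0155,-0.036,0.007,0,1,-0.0155,-0.036,0.007,0,1,-0.0155,-0.036,0.007,0,1,0,0,0,0,1,0,0,0,0]
}}

```text
clock: 1.22
tcp_pos: [0.5082, -0.3287, 0.2584]
ee_rot: [1.214, 1.203, -1.216]
wrist_force: [1.6, 0.6, 1.2]
opening: 0.0856
```

```bash
python3 - <<'E'
from h import *
st(); grab("wrist","c_wrist");grab("scene","c_scene");st()
E
```

```text
t 1.22 tcp [ 0.5082 -0.3287  0.2584] jawyaw -0.0085 xax [ 0.001 -0.002 -1.   ] F [1.56 0.64 1.18] op 0.0856 j [ 0.32  0.25  0.23  1.65 -0.06  1.25  0.54]
t 1.32 tcp [ 0.5108 -0.3231  0.2573] jawyaw 0.0004 xax [ 0.     0.001 -1.   ] F [ 0.29  1.15 -0.08] op 0.0851 j [ 0.31  0.25  0.22  1.65 -0.06  1.25  0.54]
```

View pics/c_wrist.png

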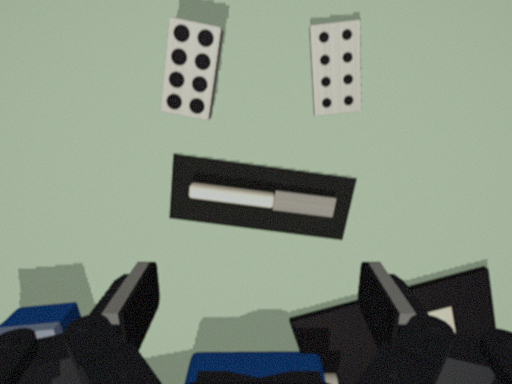

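```bash
cat >> h.py <<'E'
def rects(name,mask,z,amin=300):
    cs,_=cv2.findContours(mask.astype(np.uint8),cv2.RETR_EXTERNAL,cv2.CHAIN_APPROX_NONE)
    out=[]
    for c in cs:
        if cv2.contourArea(c)<amin: continue
        P=onplane(name,c[:,0,:],z)[:,:2]
        (x,y),(w,h),a=cv2.minAreaRect((P*1000).astype(np.float32))
        if w<h: w,h,a=h,w,a+90
        a=(a+90)%180-90
        px=c[:,0,:].mean(0)
        out.append((px.round(),round(x/1000,4),round(y/1000,4),round(w,1),round(h,1),round(np.radians(a),4)))
    return out
E
python3 - <<'E'
from h import *
st(); im=grab("wrist","d_wrist")
h=cv2.cvtColor(im,cv2.COLOR_BGR2HSV)
m=((h[...,1]<45)&(h[...,2]>110)).astype(np.uint8); m[260:]=0
cv2.imwrite("pics/d_mask.png",m*255)
for z in (.01,.03): print(z,*rects("d_wrist",cv2.morphologyEx(m,cv2.MORPH_CLOSE,np.ones((9,9))),z),sep="\n")
dk=(h[...,2]<60).astype(np.uint8);dk[260:]=0
dk=cv2.morphologyEx(dk,cv2.MORPH_CLOSE,np.ones((31,31)))
print(*rects("d_wrist",dk,.002,1500),sep="\n")
E
```

```text
t 1.32 tcp [ 0.5108 -0.3231  0.2573] jawyaw 0.0004 xax [ 0.     0.001 -1.   ] F [ 0.29  1.15 -0.08] op 0.0851 j [ 0.31  0.25  0.22  1.65 -0.06  1.25  0.54]
0.01
(array([256., 130.]), 0.5085, -0.3135, 703.9, 316.6, np.float64(0.0006))
0.03
(array([256., 130.]), 0.5086, -0.3103, 670.9, 301.8, np.float64(0.0006))
(array([257., 202.]), 0.5125, -0.3934, 236.1, 86.1, np.float64(-0.145))
(array([334.,  75.]), 0.6026, -0.2338, 81.3, 34.7, np.float64(-1.4898))
(array([188.,  74.]), 0.4283, -0.2337, 92.1, 43.1, np.float64(1.3794))
```

View pics/d_mask.png

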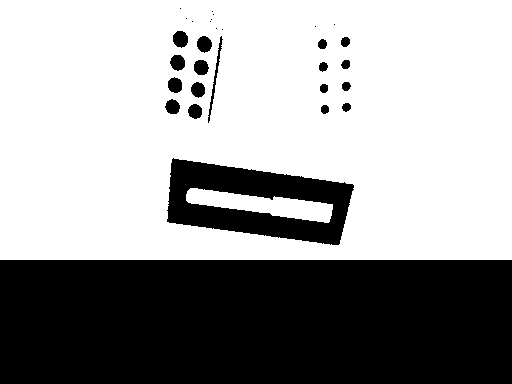

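```bash
python3 - <<'E'
from h import *
im=cv2.imread("pics/d_wrist.png"); L=cv2.cvtColor(im,cv2.COLOR_BGR2LAB).astype(int)
for p in [(100,150),(450,80),(230,198),(305,205),(335,57),(190,50),(260,120)]: print(p,im[p[1],p[0]],L[p[1],p[0]])
m=(L[...,1]>123)&(L[...,0]>90); m[250:]=0
m=cv2.morphologyEx(m.astype(np.uint8),cv2.MORPH_OPEN,np.ones((3,3)))
mc=cv2.morphologyEx(m,cv2.MORPH_CLOSE,np.ones((9,9)))
cv2.imwrite("pics/d_mask2.png",mc*255)
for z in (.01,.03): print(z,*rects("d_wrist",mc,z),sep="\n")
# spatula
w=(L[...,0]>150);b=m.copy()
for nm,lo,hi in(("handle",180,256),("blade",100,180)):
    q=((L[...,0]>lo)&(L[...,0]<=hi)).astype(np.uint8); k=np.zeros_like(q);k[183:228,180:345]=1;q&=k
    q=cv2.morphologyEx(q,cv2.MORPH_OPEN,np.ones((5,5)))
    for z in (.0085,.018): print(nm,z,*rects("d_wrist",q,z,150))
E
```

```text
(100, 150) [159 181 166] [184 119 137]
(450, 80) [157 181 163] [183 117 138]
(230, 198) [183 194 193] [199 126 133]
(305, 205) [137 147 152] [156 128 134]
(335, 57) [178 188 190] [194 127 133]
(190, 50) [181 192 192] [198 126 133]
(260, 120) [162 183 166] [185 118 137]
0.01
(array([260., 204.]), 0.514, -0.3913, 192.6, 28.1, np.float64(-0.14))
(array([334.,  74.]), 0.6003, -0.2337, 99.8, 56.3, np.float64(-1.4768))
(array([188.,  73.]), 0.431, -0.2339, 104.4, 59.6, np.float64(1.377))
0.03
(array([260., 204.]), 0.514, -0.3844, 183.6, 26.8, np.float64(-0.14))
(array([334.,  74.]), 0.5962, -0.2342, 95.1, 53.6, np.float64(-1.4768))
(array([188.,  73.]), 0.4348, -0.2344, 99.5, 56.8, np.float64(1.377))
handle 0.0085 (array([228., 201.]), 0.4739, -0.3885, 107.6, 15.2, np.float64(-0.138))
handle 0.018 (array([228., 201.]), 0.4747, -0.3853, 105.2, 14.9, np.float64(-0.138))
blade 0.0085 (array([301., 209.]), 0.5685, -0.3996, 82.2, 27.7, np.float64(-0.1382))
blade 0.018 (array([301., 209.]), 0.5672, -0.3961, 80.4, 27.1, np.float64(-0.1382))
```

View pics/d_mask2.png

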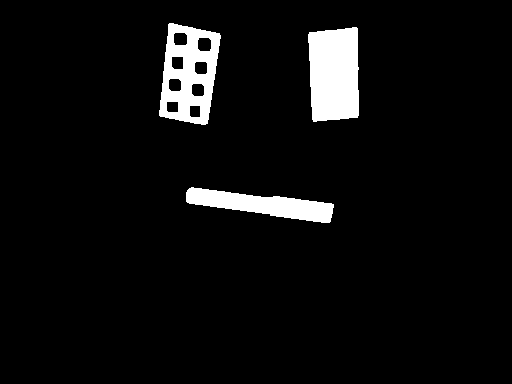

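Request:
{"api": "arm_command", "payload": {
  "series": [0.6,-0.002,-0.006,-0.012,-0.122,0.6,-0.002,-0.006,-0.012,-0.122,0.6,-0.002,-0.006,-0.012,-0.122,0.6,-0.002,-0.006,-0.012,-0.122,0.6,-0.002,-0.006,-0.012,-0.122,0.6,-0.002,-0.006,-0.012,-0.122,0.6,-0.002,-0.006,-0.012,-0.122,0.6,-0.002,-0.006,-0.012,-0.122,0.6,-0.002,-0.006,-0.012,-0.122,0.6,-0.0025,-0.01,-0.012,-0.122,0.6,0,0,-0.01,-0.122,0.6,0,0,-0.01,-0.122]
}}

```text
clock: 2.37
tcp_pos: [0.4909, -0.3861, 0.1162]
ee_rot: [2.168, 0.114, -2.17]
wrist_force: [-0.4, -0.2, -0.6]
opening: 0.0513
```

Request:
{"api": "arm_command", "payload": {
  "series": [0.6,0,0,-0.01,-0.122,0.5,0,0,-0.01,-0.122,0.5,0,0,-0.01,-0.002,0.5,0,0,0,0,0.5,0,0,0,0,0.5,0,0,0,0]
}}

```text
clock: 2.87
tcp_pos: [0.4908, -0.3874, 0.0877]
ee_rot: [-2.152, 0.146, 2.15]
wrist_force: [-0.2, -0.1, 0.4]
opening: 0.0427
```

```bash
python3 - <<'E'
from h import *
im=grab("wrist","e_wrist");st()
print(proj("e_wrist",[[.490,-.388,.018],[.49+.091*.99,-.388-.091*.14,.012],[.49-.071*.99,-.388+.071*.14,.018]]))
E
```

```text
t 2.92 tcp [ 0.4908 -0.388   0.0881] jawyaw -1.7079 xax [ 0.001 -0.    -1.   ] F [ 0.24  0.05 -0.42] op 0.0426 j [ 0.22  0.48  0.49  1.77 -0.27  0.96 -0.89]
[[259.74513888 197.73656338]
 [260.47152345  70.38250029]
 [259.24424716 279.86354842]]
```

View pics/e_wrist.png

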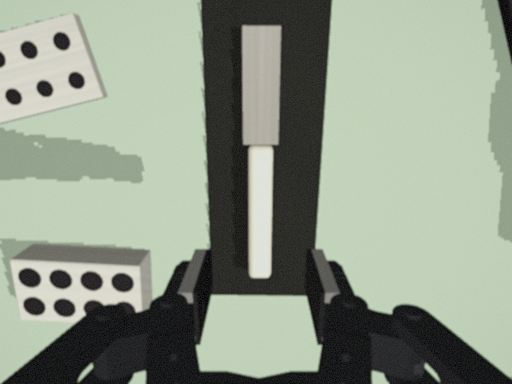

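Request:
{"api": "arm_command", "payload": {
  "series": [0.45,0,0,-0.022,0,0.45,0,0,-0.022,0,0.45,0,0,-0.02,0,0.45,0,0,-0.012,0,0.45,0,0,-0.007,0,0.45,0,0,0,0,0.45,0,0,0,0]
}}

```text
clock: 3.5
tcp_pos: [0.4904, -0.3885, 0.0051]
ee_rot: [-2.15, 0.15, 2.149]
wrist_force: [-0.8, -1.2, 0.6]
opening: 0.038
```

Request:
{"api": "arm_command", "payload": {
  "series": [0.3,0,0,0,0,0,0,0,0,0,0,0,0,0,0,0,0,0,0,0,0,0,0,0,0,0,0,0,0,0,0,0,0,0,0],
  "newtons": 70
}}

```text
clock: 4.08
tcp_pos: [0.49, -0.388, 0.0045]
ee_rot: [-2.149, 0.15, 2.149]
wrist_force: [0.1, -0.2, 0.2]
opening: -0.0002
```

```bash
python3 - <<'E'
from h import *
im=grab("wrist","f_wrist");st(); grab("scene","f_scene");crop("f_scene",110,90,260,210,5,"f_crop")
E
```

```text
t 4.13 tcp [ 0.49   -0.3879  0.0045] jawyaw -1.7099 xax [ 0.  0. -1.] F [ 0.9  -0.36  0.09] op -0.0001 j [ 0.26  0.6   0.45  1.8  -0.34  0.82 -0.84]
```

View pics/f_wrist.png

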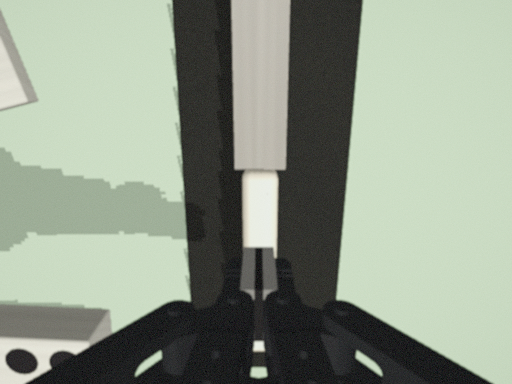

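View pics/f_crop.png

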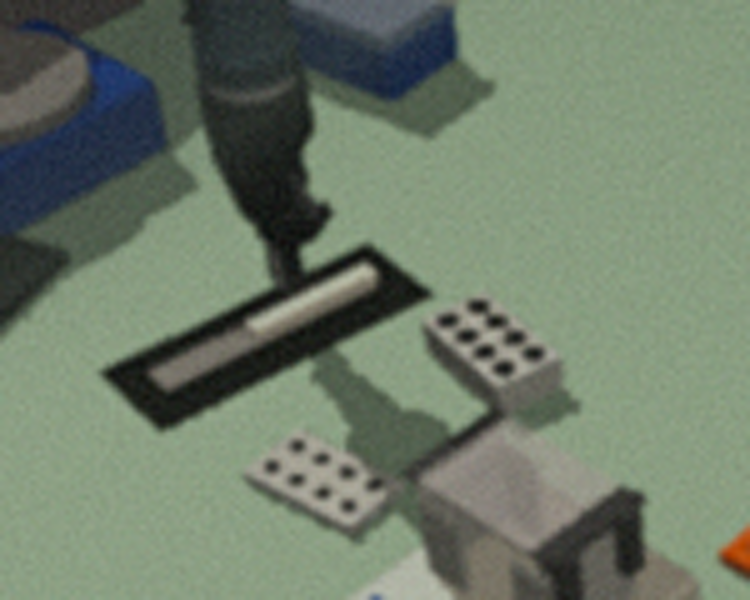

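```bash
python3 - <<'E'
from h import *
grab("side","f_side");crop("f_side",200,100,360,220,5,"f_crop2")
for n in("f_scene","f_side","f_wrist"): print(n,proj(n,[[.49,-.388,.0045],[.49,-.388,.018],[.49,-.388,.045]]).round(1))
E
```

```text
f_scene [[168.  153.6]
 [167.4 150.7]
 [166.4 145. ]]
f_side [[295.  155.9]
 [295.1 153.1]
 [295.4 147.6]]
f_wrist [[259.1 234.8]
 [259.2 245.3]
 [259.3 271.6]]
```

View pics/f_crop2.png

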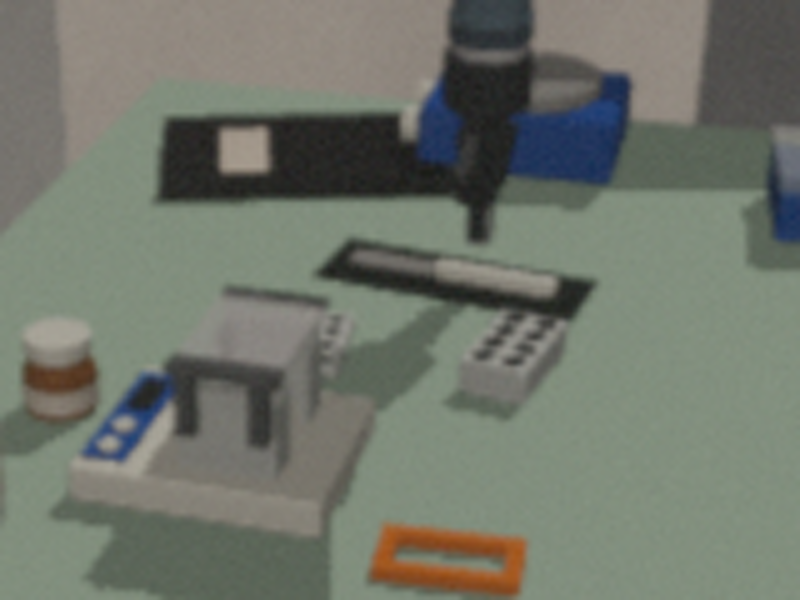

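Request:
{"api": "arm_command", "payload": {
  "series": [0.45,0,0,0,0,0.45,0,0,0,0,0.45,0,0,0,0,0.45,0,0,0,0,0.45,0,0,-0.01,0,0.45,0,0,-0.01,0,0.45,0,0,-0.005,0,0.45,0,0,0,0,0.45,0,0,0,0]
}}

```text
clock: 4.98
tcp_pos: [0.4892, -0.3874, -0.0217]
ee_rot: [-2.147, 0.149, 2.151]
wrist_force: [-0.9, -0.3, -0.6]
opening: 0.038
```

```bash
python3 - <<'E'
from h import *
im=grab("wrist","g_wrist");st(); grab("side","g_side");crop("g_side",240,110,350,180,7,"g_crop2")
E
```

```text
t 5.03 tcp [ 0.4896 -0.3879 -0.0211] jawyaw -1.7101 xax [-0.001  0.    -1.   ] F [ 0.43 -0.21 -0.37] op 0.0386 j [ 0.27  0.64  0.43  1.81 -0.36  0.78 -0.83]
```

View pics/g_crop2.png

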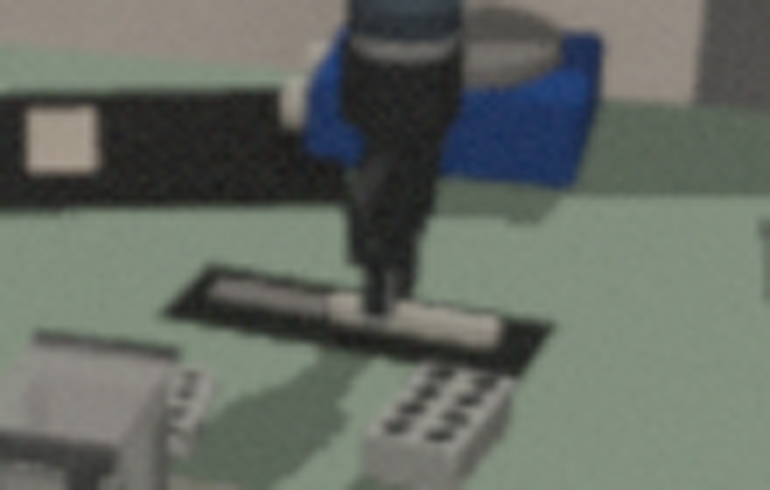

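View pics/g_wrist.png

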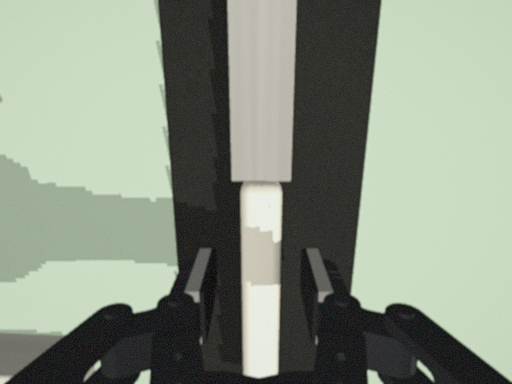

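Request:
{"api": "arm_command", "payload": {
  "series": [0.42,0,0,-0.006,0,0.42,0,0,-0.006,0,0.42,0,0,0,0,0.42,0,0,0,0]
}}

```text
clock: 5.42
tcp_pos: [0.4895, -0.3875, -0.0332]
ee_rot: [-2.148, 0.149, 2.15]
wrist_force: [0.3, 0.2, -0.3]
opening: 0.0354
```

Request:
{"api": "arm_command", "payload": {
  "series": [0.3,0,0,0,0,0.1,0,0,0,0,0,0,0,0,0,0,0,0,0,0,0,0,0,0,0,0,0,0,0,0,0,0,0,0,0]
}}

```text
clock: 6.0
tcp_pos: [0.4903, -0.3883, -0.0321]
ee_rot: [-2.15, 0.15, 2.149]
wrist_force: [-0.2, -0.6, 2.6]
opening: 0.0161
```

```bash
python3 - <<'E'
from h import *
im=grab("wrist","i_wrist");st(); grab("side","i_side");crop("i_side",240,110,350,180,7,"i_crop2")
E
```

```text
t 6.05 tcp [ 0.4903 -0.3883 -0.0321] jawyaw -1.71 xax [ 0.001 -0.    -1.   ] F [-0.33  0.44  3.61] op 0.0162 j [ 0.28  0.65  0.42  1.81 -0.37  0.76 -0.82]
```

View pics/i_crop2.png

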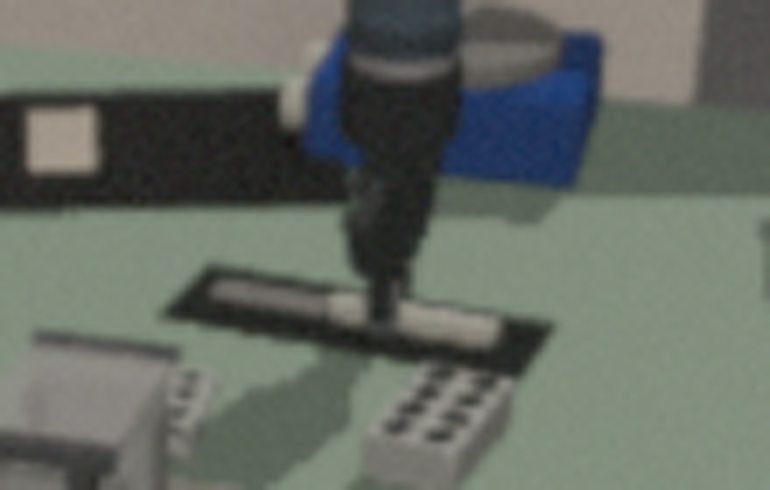

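View pics/i_wrist.png

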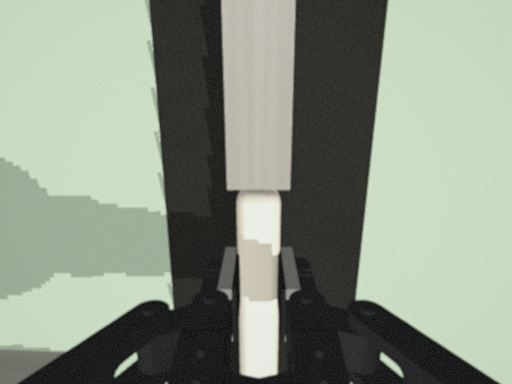

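Request:
{"api": "arm_command", "payload": {
  "series": [0,0,0,0.005,0,0,0,0,0.01,0,0,0,0,0.015,0,0,0,0,0.02,0,0,0,0,0.03,0,0,0,0,0.03,0,0,0,0,0.03,0,0,0,0,0,0],
  "newtons": 100
}}

```text
clock: 6.77
tcp_pos: [0.4942, -0.3921, 0.1161]
ee_rot: [-2.165, 0.158, 2.138]
wrist_force: [1.1, -1.2, 0.7]
opening: 0.0152
```

```bash
python3 - <<'E'
from h import *
im=grab("wrist","j_wrist");st()
print(onplane("b_wrist",[[133,121],[321,123],[313,267]],.03).round(4))
crop("b_wrist",120,100,340,310,3.5,"b_crop3")
E
```

```text
t 6.82 tcp [ 0.493  -0.3908  0.1132] jawyaw -1.7105 xax [ 0.009 -0.005 -1.   ] F [ 0.51  0.37 -1.27] op 0.0151 j [ 0.2   0.46  0.51  1.75 -0.26  0.99 -0.9 ]
[[ 0.5287  0.0457  0.03  ]
 [ 0.712   0.0439  0.03  ]
 [ 0.712  -0.1143  0.03  ]]
```

View pics/b_crop3.png

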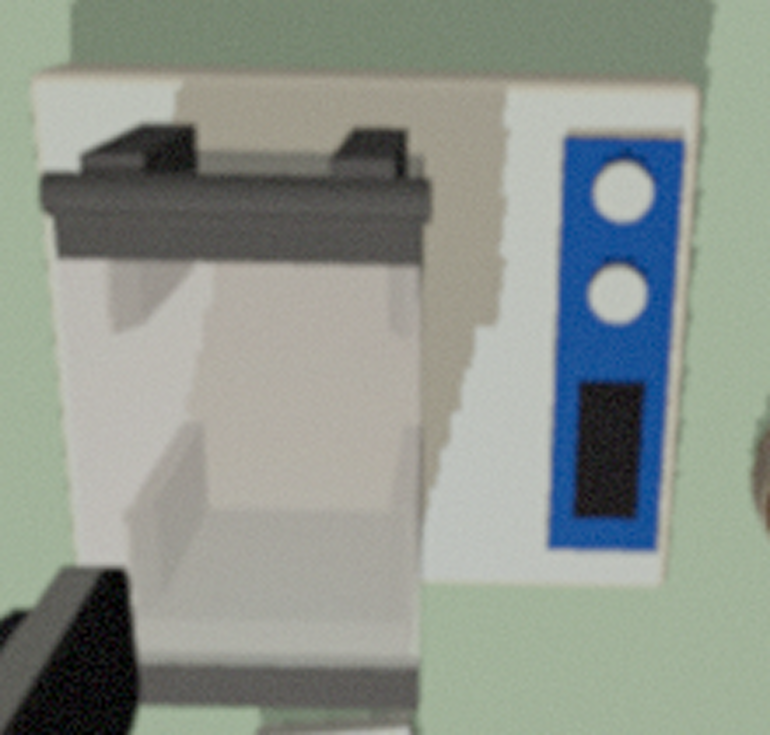

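View pics/j_wrist.png

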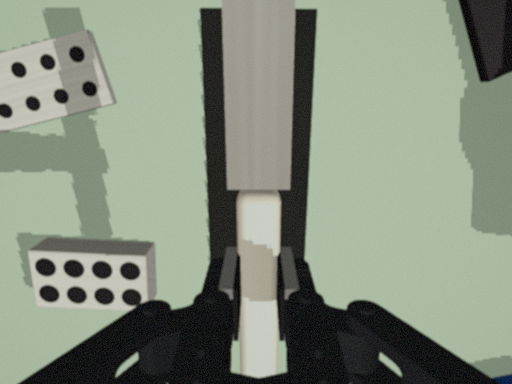

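Request:
{"api": "arm_command", "payload": {
  "series": [0,0.009,0.01,0,0.122,0,0.009,0.01,0,0.122,0,0.009,0.01,0,0.122,0,0.009,0.01,0,0.122,0,0.009,0.01,0,0.122,0,0.009,0.01,0,0.122,0,0.009,0.01,0,0.122,0,0.009,0.01,0,0.122,0,0.009,0.01,0,0.122,0,0.009,0.01,0,0.122,0,0.009,0.01,0,0.122,0,0.009,0.01,0,0.122]
}}

```text
clock: 7.82
tcp_pos: [0.5971, -0.267, 0.1065]
ee_rot: [1.383, 1.088, -1.386]
wrist_force: [-0.1, 0.3, -0.7]
opening: 0.0151
```

Request:
{"api": "arm_command", "payload": {
  "series": [0,0,0.01,0,0.122,0,0,0.01,0,0.122,0,0,0,0,0.002,0,0,0,0,0,0,0,0,0,0,0,0,0,0,0]
}}

```text
clock: 8.32
tcp_pos: [0.5973, -0.2495, 0.1073]
ee_rot: [1.211, 1.207, -1.213]
wrist_force: [-0.9, -0.5, -0.8]
opening: 0.0151
```

```bash
python3 - <<'E'
from h import *
im=grab("wrist","k_wrist");st();grab("side","k_side")
E
```

```text
t 8.37 tcp [ 0.5974 -0.2494  0.1074] jawyaw -0.0031 xax [-0.001 -0.001 -1.   ] F [ 0.51  0.03 -0.48] op 0.0154 j [ 0.25  0.46  0.11  1.68 -0.06  1.    0.37]
```

View pics/k_wrist.png

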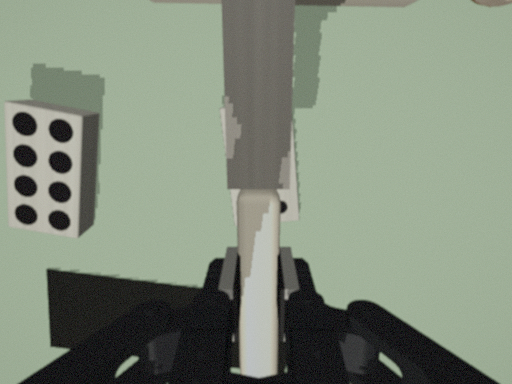

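View pics/k_side.png

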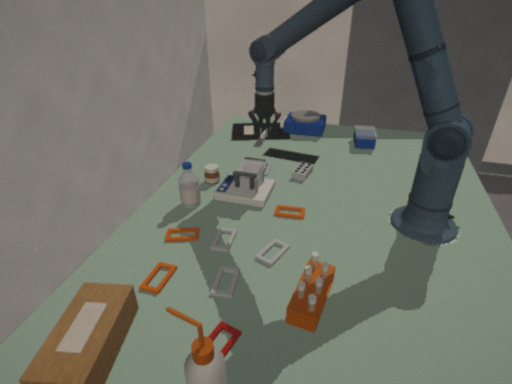

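```bash
python3 - <<'E'
from h import *
print("wrist house",onplane("b_wrist",[[129.4,122.3],[319.1,125],[308.6,266.3]],.03).round(4))
print("scene house",onplane("b_scene",[[174.6,215],[249.6,206]],.03).round(4))
print("wrist strip bottom right/top right; cover right side",onplane("b_wrist",[[120+418/3.5,100+708/3.5],[120+416/3.5,100+660/3.5],[120+420/3.5,100+262/3.5]],.115).round(4))
P=onplane("b_wrist",[[120+418/3.5,100+708/3.5]],.110);print("under",P)
print("scene strip",onplane("c_scene",[[192,185],[208,173]],.115).round(4))
print("side strip",onplane("f_side",[[245,158.4],[265.6,161]],.115).round(4))
crop("c_scene",160,150,280,250,6,"c_crop")
E
```

```text
wrist house [[ 0.525   0.0444  0.03  ]
 [ 0.7103  0.0419  0.03  ]
 [ 0.707  -0.1134  0.03  ]]
scene house [[ 0.7064 -0.1052  0.03  ]
 [ 0.5226  0.051   0.03  ]]
wrist strip bottom right/top right; cover right side [[ 0.6346 -0.101   0.115 ]
 [ 0.6343 -0.0873  0.115 ]
 [ 0.6369  0.0134  0.115 ]]
under [[ 0.63423624 -0.10449639  0.11      ]]
scene strip [[ 0.6314 -0.0906  0.115 ]
 [ 0.5584 -0.093   0.115 ]]
side strip [[ 0.6283 -0.0885  0.115 ]
 [ 0.5492 -0.0873  0.115 ]]
```

View pics/c_crop.png

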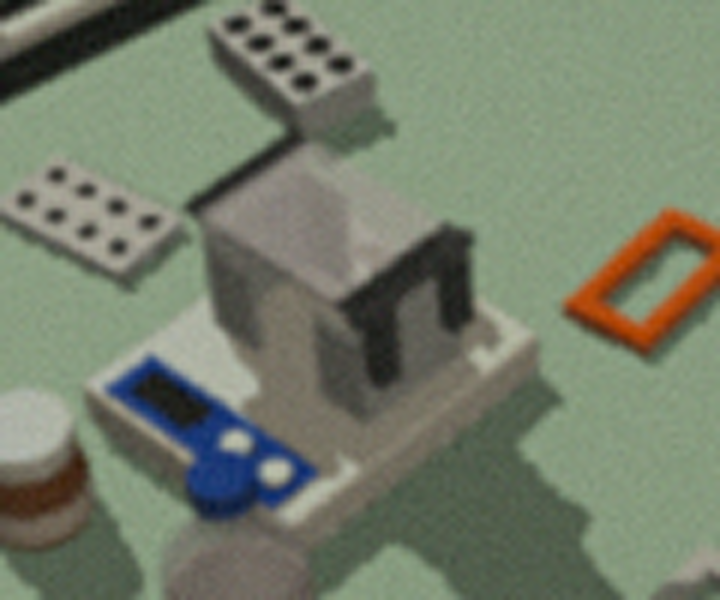

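```bash
python3 - <<'E'
from h import *
grab("scene","k_scene");crop("k_scene",140,100,260,200,6,"k_crop");crop("k_side",220,100,300,180,8,"k_crop2")
z=.1074+.0405
print(proj("k_scene",[[.5974,-.2494,z],[.5974,-.1304,z],[.5974,-.2104,z]]))
print(proj("k_side",[[.5974,-.2494,z],[.5974,-.1304,z],[.5974,-.2104,z]]))
E
```

```text
[[165.06386584 151.50878783]
 [189.99998105 166.34094136]
 [173.02773973 156.24574863]]
[[264.062115   134.89291864]
 [256.03849167 146.63637115]
 [261.55674564 138.5598014 ]]
```

View pics/k_crop.png

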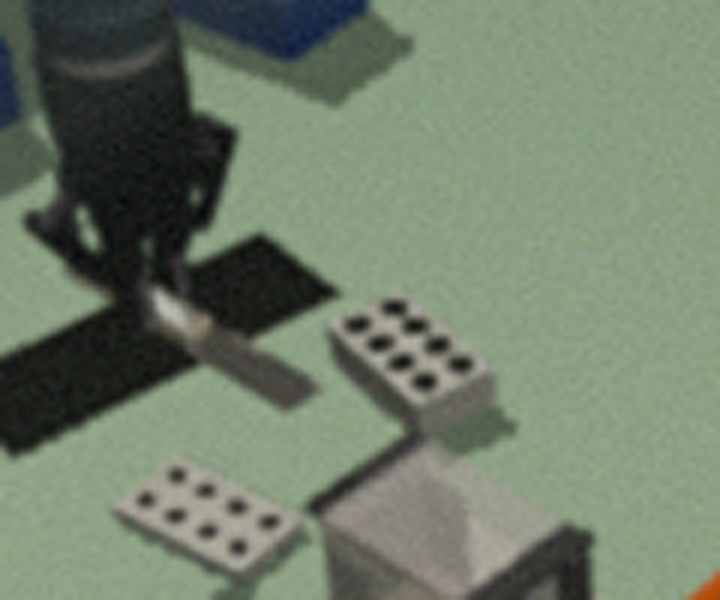

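View pics/k_crop2.png

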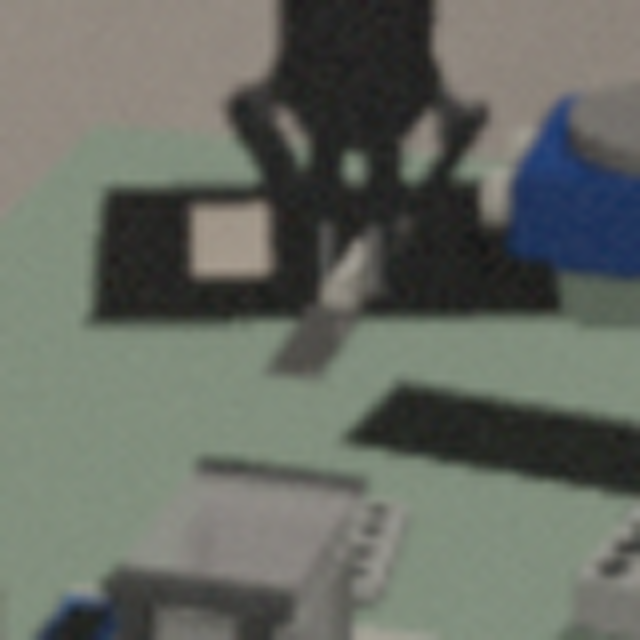

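Request:
{"api": "arm_command", "payload": {
  "series": [0,0,0,-0.012,0,0,0,0,-0.012,0,0,0,0,-0.01,0,0,0,0,-0.007,0,0,0,0,0,0,0,0,0,0,0,0,0,0,0,0,0,0,0,0,0]
}}

```text
clock: 9.13
tcp_pos: [0.5987, -0.2482, 0.0671]
ee_rot: [1.209, 1.208, -1.208]
wrist_force: [-0.7, 0.2, -1.8]
opening: 0.0151
```

```bash
python3 - <<'E'
from h import *
st();grab("scene","l_scene");grab("side","l_side");crop("l_scene",150,130,230,200,9,"l_crop");crop("l_side",230,130,290,180,12,"l_crop2");st()
p=[.5974,-.1304,bot.get_state()['tcp_pos'][2]+.0405]
print(proj("l_scene",p),proj("l_side",p))
for y in(-.098,-.104): print(proj("l_scene",[[.595-.04,y,.11],[.595+.04,y,.11]]),proj("l_side",[[.595-.04,y,.11],[.595+.04,y,.11]]))
E
```

```text
t 9.13 tcp [ 0.5987 -0.2482  0.0671] jawyaw 0.0001 xax [ 0.001 -0.    -1.   ] F [-0.72  0.22 -1.78] op 0.0151 j [ 0.25  0.51  0.1   1.7  -0.06  0.93  0.38]
t 9.23 tcp [ 0.5987 -0.2482  0.0673] jawyaw -0.0 xax [ 0.001 -0.    -1.   ] F [ 0.27 -0.57 -1.22] op 0.0152 j [ 0.25  0.51  0.1   1.7  -0.06  0.93  0.38]
[[191.39438891 175.92981387]] [[256.09586244 156.3692333 ]]
[[207.78169332 173.00838946]
 [189.71824935 185.76040206]] [[264.79009919 160.78984533]
 [244.07435836 158.33565034]]
[[206.47238527 172.23709757]
 [188.4061785  184.94133224]] [[265.19571896 160.09497057]
 [244.55076585 157.65987529]]
```

View pics/l_crop.png

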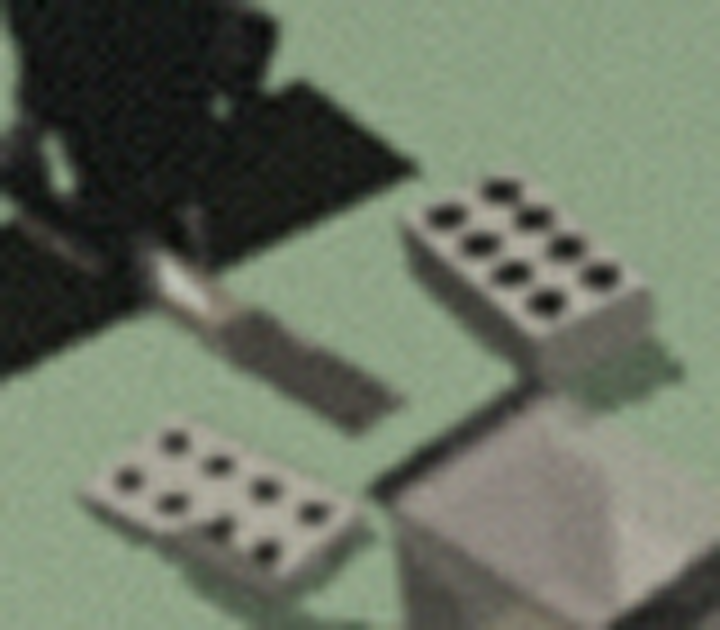

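View pics/l_crop2.png

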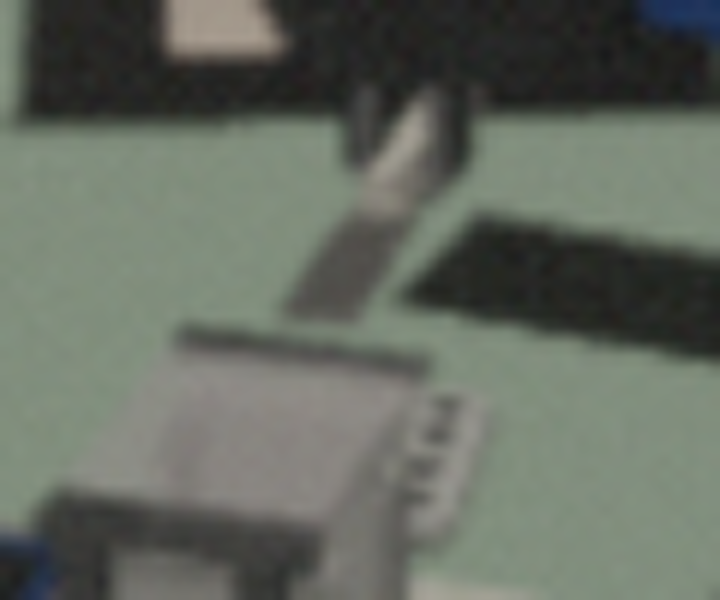

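```bash
python3 - <<'E'
from h import *
print(onplane("l_scene",[[191.1,184.4],[208.9,171.1]],.115),onplane("l_side",[[244.8,157.3],[265.7,159.3]],.115))
E
```

```text
[[ 0.63128284 -0.09483282  0.115     ]
 [ 0.54983204 -0.09746417  0.115     ]] [[ 0.6318262  -0.09729779  0.115     ]
 [ 0.55235523 -0.10101505  0.115     ]]
```

Request:
{"api": "arm_command", "payload": {
  "series": [0,-0.003,0.008,-0.0005,0,0,-0.002,0.008,0,0,0,0,0.006,0,0,0,0,0.006,0,0,0,0,0.006,0,0,0,0,0.006,0,0,0,0,0.004,0,0,0,0,0.004,0,0,0,0,0.003,0,0,0,0,0,0,0,0,0,0,0,0]
}}

```text
clock: 10.15
tcp_pos: [0.593, -0.197, 0.066]
ee_rot: [1.209, 1.209, -1.209]
wrist_force: [-0.4, 0.3, -1.3]
opening: 0.0153
```

```bash
python3 - <<'E'
from h import *
st();grab("scene","m_scene");grab("side","m_side");crop("m_scene",150,130,230,200,9,"m_crop");crop("m_side",230,130,290,180,12,"m_crop2");st()
E
```

```text
t 10.15 tcp [ 0.593 -0.197  0.066] jawyaw 0.0002 xax [-0. -0. -1.] F [-0.39  0.28 -1.28] op 0.0153 j [ 0.18  0.47  0.09  1.76 -0.05  0.91  0.3 ]
t 10.25 tcp [ 0.5929 -0.1976  0.066 ] jawyaw -0.0006 xax [-0. -0. -1.] F [-0.31 -0.43 -0.95] op 0.0154 j [ 0.18  0.47  0.09  1.76 -0.05  0.91  0.3 ]
```

View pics/m_crop.png

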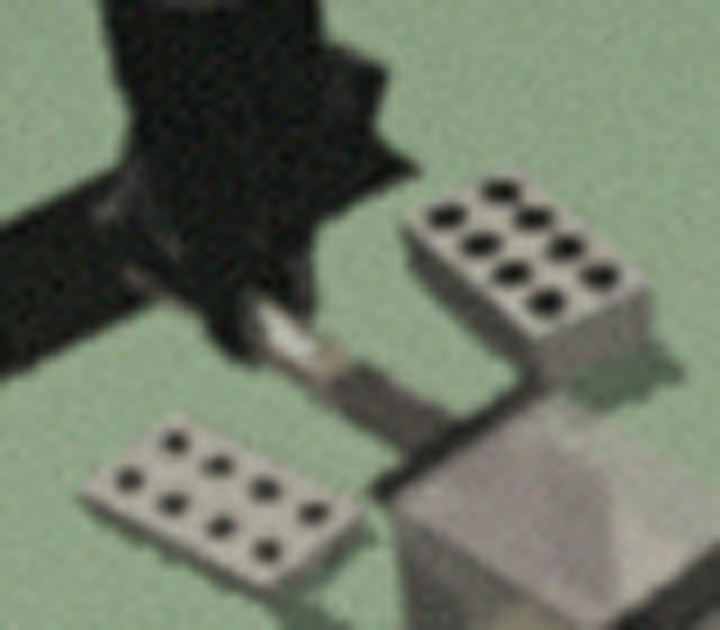

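View pics/m_crop2.png

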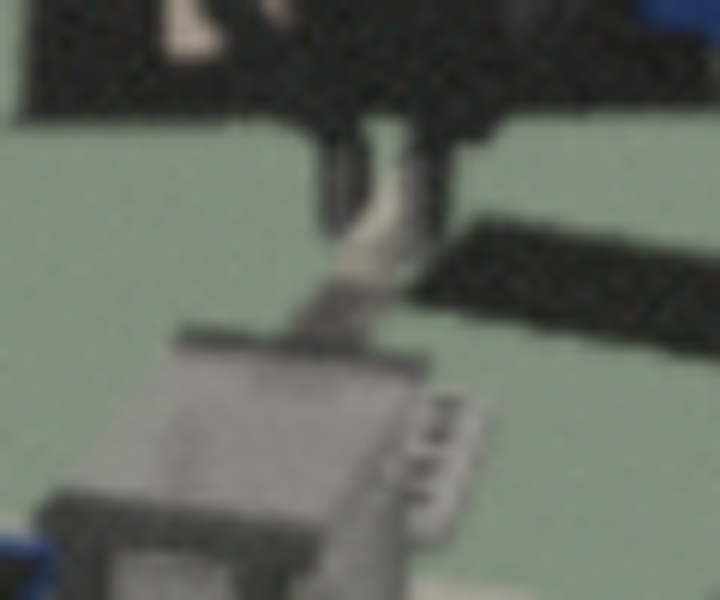

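Request:
{"api": "arm_command", "payload": {
  "series": [0,0,0,0.003,0,0,0,0.0005,0.0106,0,0,0,0.0016,0.0105,0,0,0,0.0026,0.0103,0,0,0,0.0036,0.01,0,0,0,0.0047,0.0095,0,0,0,0.0055,0.009,0,0,0,0,0,0,0,0,0,0,0]
}}

```text
clock: 11.0
tcp_pos: [0.5946, -0.1775, 0.1306]
ee_rot: [1.21, 1.207, -1.206]
wrist_force: [-1.0, 0.3, -1.5]
opening: 0.0156
```

```bash
python3 - <<'E'
from h import *
st();grab("scene","n_scene");grab("side","n_side");crop("n_scene",130,100,250,200,6,"n_crop");crop("n_side",210,110,290,190,8,"n_crop2");st()
E
```

```text
t 11.0 tcp [ 0.5946 -0.1775  0.1306] jawyaw 0.0011 xax [ 0.004  0.    -1.   ] F [-1.01  0.33 -1.46] op 0.0156 j [ 0.15  0.39  0.09  1.74 -0.04  1.02  0.26]
t 11.1 tcp [ 0.5934 -0.1782  0.1292] jawyaw 0.0001 xax [ 0.001  0.    -1.   ] F [-0.26  0.22 -1.8 ] op 0.0152 j [ 0.15  0.39  0.09  1.74 -0.04  1.02  0.26]
```

View pics/n_crop.png

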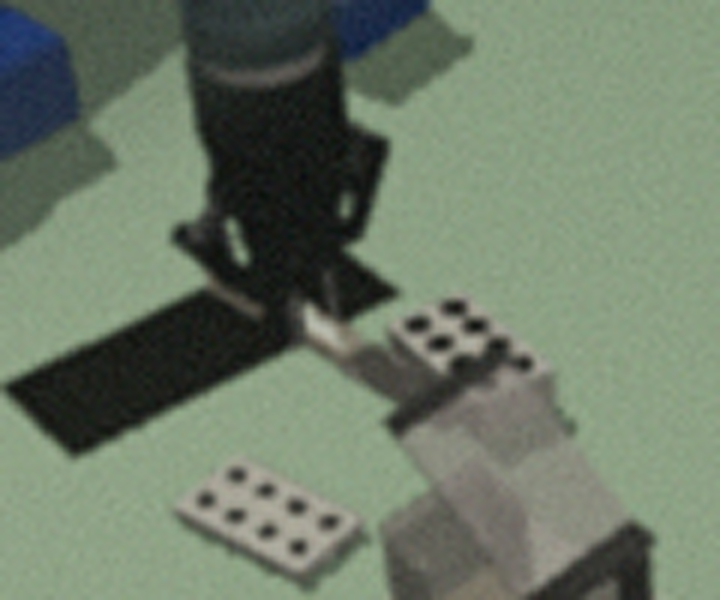

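View pics/n_crop2.png

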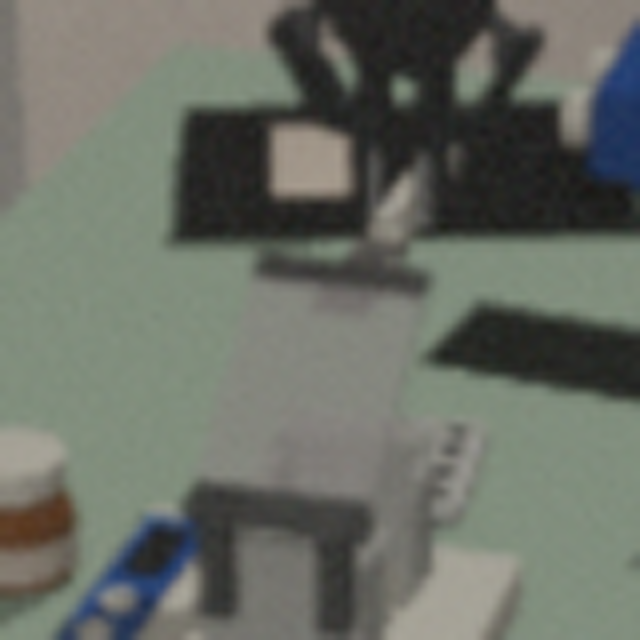

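Cover is up (~0.6 rad) with the blade under its strip. Continue the arc.

Request:
{"api": "arm_command", "payload": {
  "series": [0,0,0.0064,0.0084,0,0,0,0.0072,0.0077,0,0,0,0.0079,0.007,0,0,0,0.0086,0.0062,0,0,0,0.0092,0.0053,0,0,0,0.0097,0.0043,0,0,0,0.0101,0.0033,0,0,0,0.0104,0.0023,0,0,0,0.0105,0.0013,0,0,0,0,0,0]
}}

```text
clock: 11.93
tcp_pos: [0.5938, -0.0939, 0.1752]
ee_rot: [1.208, 1.213, -1.204]
wrist_force: [0.9, 0.2, -1.4]
opening: 0.0153
```

```bash
python3 - <<'E'
from h import *
st();grab("scene","o_scene");grab("side","o_side");crop("o_scene",130,100,250,200,6,"o_crop");crop("o_side",210,90,310,190,6,"o_crop2");st()
E
```

```text
t 11.93 tcp [ 0.5938 -0.0939  0.1752] jawyaw 0.0046 xax [ 0.001  0.003 -1.   ] F [ 0.93  0.18 -1.36] op 0.0153 j [ 0.04  0.31  0.06  1.74 -0.02  1.09  0.11]
t 12.03 tcp [ 0.5932 -0.0968  0.1747] jawyaw 0.0022 xax [ 0.     0.001 -1.   ] F [ 0.06 -0.43 -2.06] op 0.0154 j [ 0.04  0.31  0.06  1.74 -0.02  1.09  0.11]
```

View pics/o_crop.png

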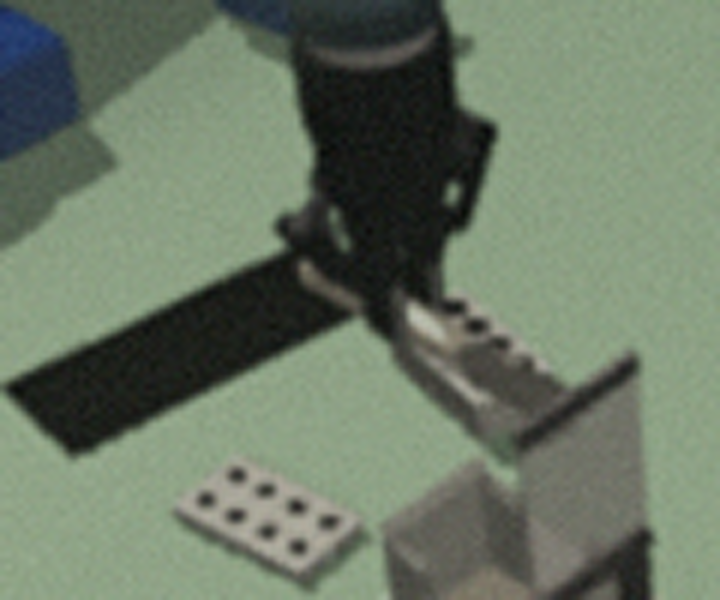

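View pics/o_crop2.png

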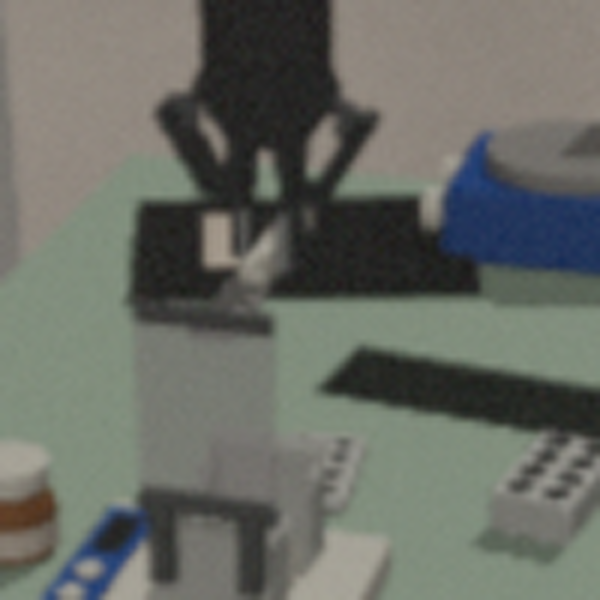

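Request:
{"api": "arm_command", "payload": {
  "series": [0,0,0.01,0,0,0,0,0.01,-0.001,0,0,0,0.01,-0.002,0,0,0,0.008,-0.003,0,0,0,0.003,0,0,0,0,0,0,0,0,0,0,0,0]
}}

```text
clock: 12.62
tcp_pos: [0.5931, -0.0588, 0.1687]
ee_rot: [1.209, 1.207, -1.21]
wrist_force: [0.3, -4.3, 0.9]
opening: 0.0154
```

```bash
python3 - <<'E'
from h import *
st();grab("scene","p_scene");grab("side","p_side");crop("p_scene",130,100,250,200,6,"p_crop");crop("p_side",210,90,310,190,6,"p_crop2");st()
h=np.array([.593,.028,.11])
for th in(1.5,1.7,1.9):
    e=h+.126*np.array([0,-np.cos(th),np.sin(th)])
    print(th,proj("p_scene",[e+[.04,0,0],e-[.04,0,0]]).round(1).tolist(),proj("p_side",[e+[.04,0,0],e-[.04,0,0]]).round(1).tolist())
E
```

```text
t 12.62 tcp [ 0.5931 -0.0588  0.1687] jawyaw -0.0008 xax [ 0.    -0.002 -1.   ] F [ 0.28 -4.31  0.94] op 0.0154 j [-0.01  0.31  0.04  1.76 -0.01  1.08  0.04]
t 12.72 tcp [ 0.5931 -0.0587  0.1687] jawyaw -0.0011 xax [ 0.    -0.001 -1.   ] F [ 0.3  -4.73  0.73] op 0.0151 j [-0.01  0.31  0.04  1.76 -0.01  1.08  0.04]
1.5 [[213.6, 170.3], [232.8, 156.7]] [[233.2, 138.9], [256.6, 141.4]]
1.7 [[220.0, 174.2], [239.2, 160.3]] [[230.6, 142.1], [254.5, 144.6]]
1.9 [[226.5, 179.4], [245.5, 165.3]] [[228.2, 146.7], [252.3, 149.4]]
```

View pics/p_crop.png

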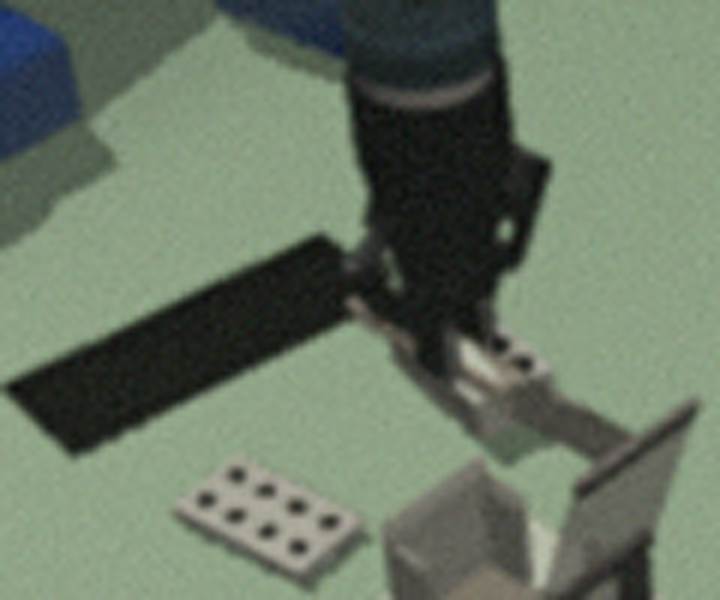

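View pics/p_crop2.png

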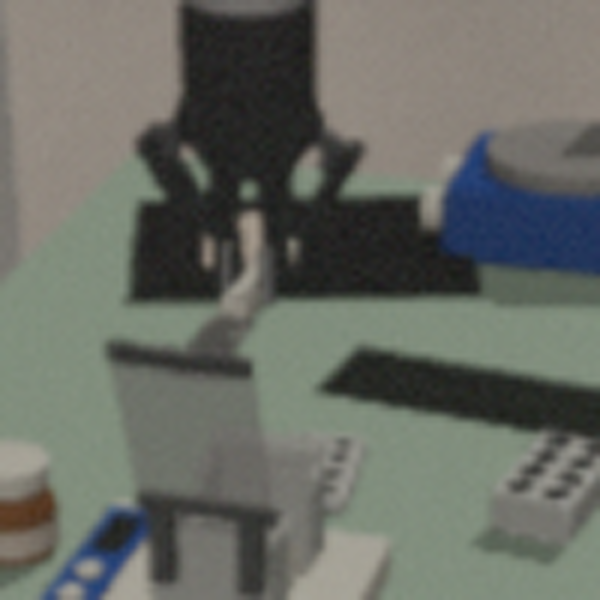

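Request:
{"api": "arm_command", "payload": {
  "series": [0,0,-0.02,0,0,0,0,-0.035,0,0,0,0,-0.035,0,0,0,-0.005,-0.03,0,-0.12,0,-0.01,-0.02,0,-0.122,0,-0.01,-0.02,0,-0.122,0,-0.01,-0.02,0,-0.122,0,-0.01,-0.02,0,-0.122,0,-0.01,-0.02,-0.01,-0.122,0,-0.01,-0.02,-0.01,-0.122,0,-0.01,-0.02,-0.01,-0.122,0,-0.01,-0.02,-0.01,-0.122]
}}

```text
clock: 13.72
tcp_pos: [0.5086, -0.3356, 0.1278]
ee_rot: [1.962, 0.473, -1.959]
wrist_force: [0.1, 0.1, -1.0]
opening: 0.015
```

Request:
{"api": "arm_command", "payload": {
  "series": [0,-0.005,-0.015,-0.015,-0.122,0,-0.005,-0.015,-0.015,-0.122,0,-0.005,-0.01,-0.015,-0.122,0,-0.005,-0.01,-0.015,-0.122,0,0,0,-0.01,-0.122,0,0,0,0,-0.002,0,0,0,0,0,0,0,0,0,0]
}}

```text
clock: 14.38
tcp_pos: [0.4897, -0.3859, 0.059]
ee_rot: [-2.154, 0.141, 2.151]
wrist_force: [-0.4, 0.3, -1.5]
opening: 0.015
```

```bash
python3 - <<'E'
from h import *
st();grab("wrist","q_wrist");st()
E
```

```text
t 14.38 tcp [ 0.4897 -0.3859  0.059 ] jawyaw -1.7033 xax [ 0.001  0.001 -1.   ] F [-0.4   0.34 -1.5 ] op 0.015 j [ 0.25  0.51  0.45  1.79 -0.28  0.9  -0.88]
t 14.43 tcp [ 0.4898 -0.3864  0.0595] jawyaw -1.7039 xax [ 0.002  0.    -1.   ] F [-0.21 -0.36 -0.91] op 0.0149 j [ 0.25  0.51  0.45  1.79 -0.28  0.9  -0.88]
```

View pics/q_wrist.png

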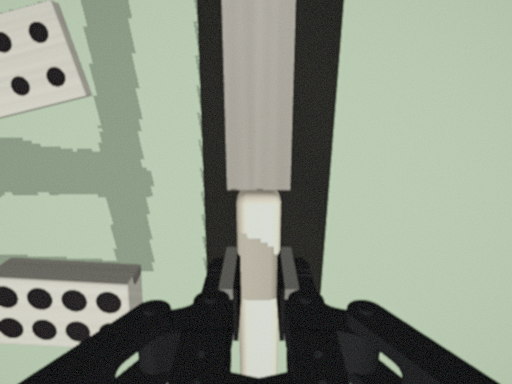

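Request:
{"api": "arm_command", "payload": {
  "series": [0,0,-0.001,-0.02,0,0,0,-0.001,-0.02,0,0,0,0,-0.02,0,0,0,0,-0.015,0,0,0,0,-0.008,0,0,0,0,-0.005,0,0,0,0,-0.002,0,0,0,0,0,0,0,0,0,0,0]
}}

```text
clock: 15.18
tcp_pos: [0.4889, -0.3902, -0.0303]
ee_rot: [-2.153, 0.149, 2.149]
wrist_force: [-0.0, 0.2, -1.2]
opening: 0.0152
```

Request:
{"api": "arm_command", "payload": {
  "series": [0.3,0,0,0,0,0.5,0,0,0,0,0.5,0,0,0,0,0.5,0,0,0,0,0.5,0,0,0.01,0,0.5,0,0,0.03,0,0.5,0,0,0.04,0,0.6,0,0,0.04,0,0.8,0,0,0.04,0,1,0,0,0.04,0]
}}

```text
clock: 16.02
tcp_pos: [0.4875, -0.3895, 0.1714]
ee_rot: [-2.151, 0.149, 2.15]
wrist_force: [1.0, 0.1, 0.1]
opening: 0.074
```

Request:
{"api": "arm_command", "payload": {
  "series": [1,-0.0044,0.013,0.003,0.122,1,-0.0044,0.013,0.003,0.122,1,-0.0044,0.013,0.003,0.122,1,-0.0044,0.013,0.003,0.122,1,-0.0044,0.013,0,0.122,1,-0.0044,0.013,0,0.122,1,-0.0044,0.013,0,0.122,1,-0.0044,0.013,0,0.122,1,-0.0044,0.013,0,0.122,1,-0.0044,0.013,0,0.122,1,-0.0044,0.013,0,0.122,1,-0.0044,0.013,0,0.122]
}}

```text
clock: 17.02
tcp_pos: [0.4347, -0.2332, 0.1815]
ee_rot: [1.383, 1.086, -1.382]
wrist_force: [-0.5, -0.5, 0.1]
opening: 0.0856
```

Request:
{"api": "arm_command", "payload": {
  "series": [1,0,0,0,0.052,1,0,0,0,0,1,0,0,0,0,1,0,0,0,0]
}}

```text
clock: 17.35
tcp_pos: [0.4353, -0.2342, 0.1812]
ee_rot: [1.351, 1.11, -1.35]
wrist_force: [0.1, -0.6, -0.6]
opening: 0.0851
```

```bash
cat >> h.py <<'E'
def lightmask(im,thr=123,lo=90):
    L=cv2.cvtColor(im,cv2.COLOR_BGR2LAB).astype(int)
    return cv2.morphologyEx(((L[...,1]>thr)&(L[...,0]>lo)&(L[...,2]<142)).astype(np.uint8),cv2.MORPH_OPEN,np.ones((3,3)))
E
python3 - <<'E'
from h import *
im=grab("wrist","r_wrist");st()
m=lightmask(im);m[265:]=0
mc=cv2.morphologyEx(m,cv2.MORPH_CLOSE,np.ones((15,15)))
for z in(.01,.03): print(z,*rects("r_wrist",mc,z,500),sep="\n")
E
```

```text
t 17.4 tcp [ 0.4352 -0.2342  0.181 ] jawyaw -0.1942 xax [ 0.001 -0.    -1.   ] F [-0.64 -0.12  0.21] op 0.0854 j [ 0.17  0.1   0.26  1.99 -0.03  1.06  0.24]
0.01
(array([255., 167.]), 0.433, -0.2378, 106.3, 58.6, np.float64(1.3765))
(array([417., 131.]), 0.5995, -0.2335, 100.4, 57.5, np.float64(-1.4721))
(array([369.,   5.]), 0.566, -0.1131, 97.3, 16.2, np.float64(-0.194))
0.03
(array([255., 167.]), 0.4341, -0.2332, 100.2, 55.3, np.float64(1.3765))
(array([417., 131.]), 0.5911, -0.2291, 94.7, 54.2, np.float64(-1.4721))
(array([369.,   5.]), 0.5595, -0.1156, 91.8, 15.3, np.float64(-0.194))
```

View pics/r_wrist.png

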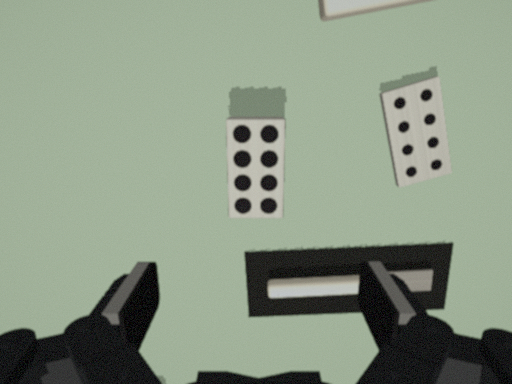

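Request:
{"api": "arm_command", "payload": {
  "series": [1,-0.001,0.001,-0.035,0,1,0,0,-0.035,0,1,0,0,-0.035,0,1,0,0,-0.035,0,1,0,0,-0.03,0,1,0,0,-0.02,0,1,0,0,-0.012,0,1,0,0,-0.009,0,1,0,0,0,0,1,0,0,0,0],
  "newtons": 60
}}

```text
clock: 18.23
tcp_pos: [0.4344, -0.2329, -0.0303]
ee_rot: [1.35, 1.112, -1.35]
wrist_force: [-0.2, -0.7, 0.5]
opening: 0.0854
```

Request:
{"api": "arm_command", "payload": {
  "series": [0.7,0,0,0,0,0.5,0,0,0,0,0.5,0,0,0,0,0.5,0,0,0,0,0.5,0,0,0,0,0.5,0,0,0,0]
}}

```text
clock: 18.73
tcp_pos: [0.4348, -0.2329, -0.029]
ee_rot: [1.35, 1.111, -1.349]
wrist_force: [-1.9, 0.8, 5.9]
opening: 0.0545
```

```bash
python3 - <<'E'
from h import *
st();grab("wrist","s_wrist");grab("scene","s_scene");crop("s_scene",150,100,270,200,6,"s_crop")
E
```

```text
t 18.73 tcp [ 0.4348 -0.2329 -0.029 ] jawyaw -0.1924 xax [ 0.001 -0.    -1.   ] F [-1.9   0.78  5.95] op 0.0545 j [ 0.22  0.43  0.21  2.12 -0.16  0.6   0.35]
```

View pics/s_wrist.png

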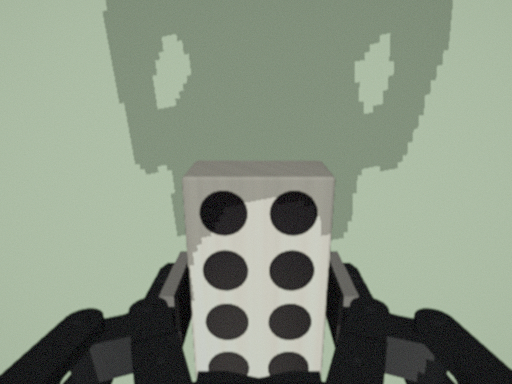

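View pics/s_crop.png

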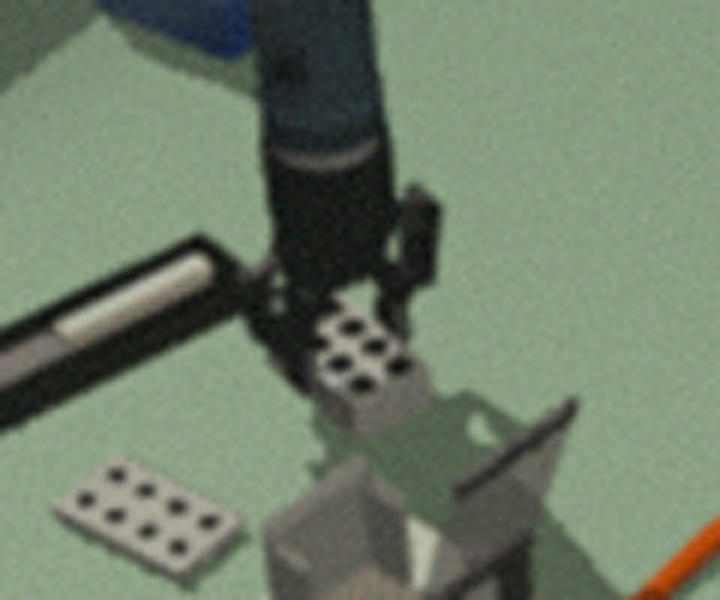

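Request:
{"api": "arm_command", "payload": {
  "series": [0.45,0,0,0.01,0,0.45,0,0,0.03,0,0.45,0,0,0.04,0,0.45,0,0,0.04,0,0.45,0.02,0.01,0.03,0.04,0.45,0.03,0.015,0.02,0.05,0.45,0.03,0.015,0.01,0.05,0.45,0.03,0.015,0,0.05,0.45,0.03,0.01,0,0.004,0.45,0.02,0,0,0,0.45,0,0,0,0,0.45,0,0,0,0],
  "newtons": 80
}}

```text
clock: 19.83
tcp_pos: [0.5937, -0.1663, 0.1486]
ee_rot: [1.205, 1.213, -1.208]
wrist_force: [0.1, -0.2, -5.2]
opening: 0.0544
```

```bash
python3 - <<'E'
from h import *
st();grab("wrist","t0");st();grab("wrist","t_wrist");st()
E
```

```text
t 19.83 tcp [ 0.5937 -0.1663  0.1486] jawyaw 0.0041 xax [-0.003  0.    -1.   ] F [ 0.09 -0.15 -5.24] op 0.0544 j [ 0.06  0.37  0.18  1.73 -0.07  1.05  0.27]
t 19.88 tcp [ 0.5923 -0.1674  0.1484] jawyaw 0.0021 xax [-0.004  0.    -1.   ] F [-0.36 -0.66 -5.49] op 0.0541 j [ 0.06  0.37  0.18  1.73 -0.07  1.05  0.27]
t 19.93 tcp [ 0.5917 -0.1681  0.1485] jawyaw 0.0008 xax [-0.004 -0.    -1.   ] F [ 0.42  0.03 -4.36] op 0.0542 j [ 0.06  0.37  0.18  1.73 -0.07  1.05  0.27]
```

View pics/t_wrist.png

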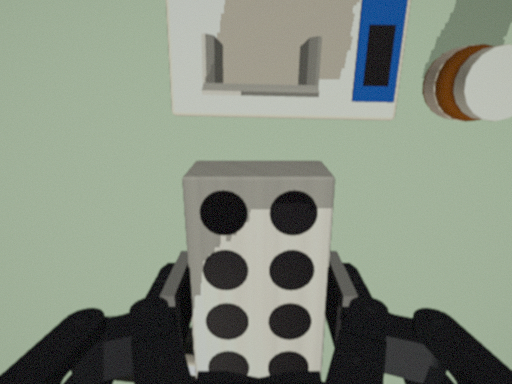

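Request:
{"api": "arm_command", "payload": {
  "series": [0.45,0,0.01,0.03,0,0.45,0,0.01,0.03,0,0.45,0,0.01,0.03,0,0.45,0,0.01,0.03,0,0.45,0,0.008,0,0,0.45,0,0,0,0,0.45,0,0,0,0,0.45,0,0,0,0,0.45,0,0,0,0]
}}

```text
clock: 20.68
tcp_pos: [0.5918, -0.1208, 0.2666]
ee_rot: [1.206, 1.213, -1.214]
wrist_force: [0.5, -0.0, -5.4]
opening: 0.0539
```

```bash
python3 - <<'E'
from h import *
st();grab("wrist","u_wrist");st();crop("u_wrist",150,0,370,160,3.6,"u_crop")
E
```

```text
t 20.68 tcp [ 0.5918 -0.1208  0.2666] jawyaw -0.0 xax [-0.006 -0.    -1.   ] F [ 0.53 -0.03 -5.44] op 0.0539 j [-0.01  0.25  0.17  1.63 -0.04  1.27  0.17]
t 20.73 tcp [ 0.5923 -0.1206  0.267 ] jawyaw 0.0001 xax [-0.005 -0.    -1.   ] F [-0.84 -0.34 -4.93] op 0.0546 j [-0.01  0.25  0.17  1.63 -0.04  1.27  0.17]
```

View pics/u_crop.png

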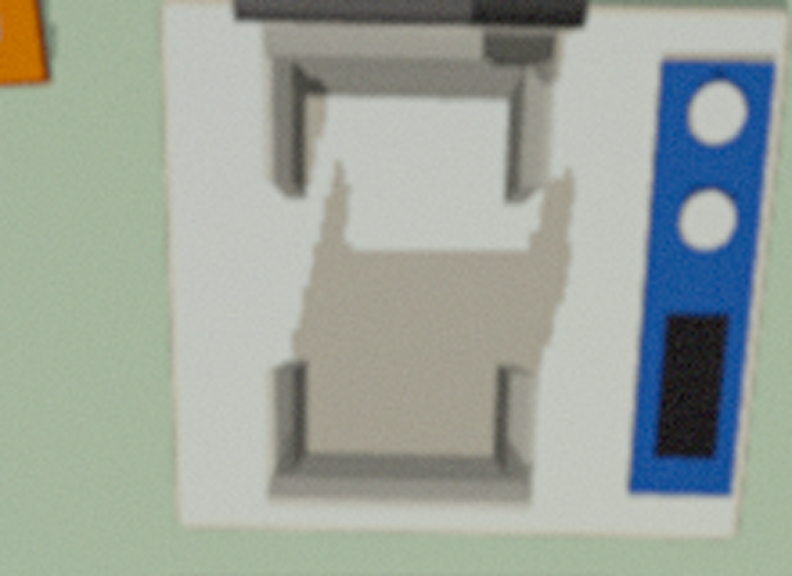

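```bash
python3 - <<'E'
from h import *
f=lambda l:[[150+x/3.6,y/3.6] for x,y in l]
print("deck",onplane("u_wrist",f([(162,3),(787,10),(180,525),(735,536)]),.03).round(4))
print("floor",onplane("u_wrist",f([(305,455),(497,455),(322,97),(508,100)]),.03).round(4))
print("walltop side .094 outer",onplane("u_wrist",f([(265,192),(553,200),(270,372),(533,372)]),.094).round(4))
print("end wall top .104 outer lower",onplane("u_wrist",f([(270,497),(530,502)]),.104).round(4))
print("end wall top .104 inner lower",onplane("u_wrist",f([(285,457),(520,457)]),.104).round(4))
E
```

```text
deck [[ 0.5243  0.0438  0.03  ]
 [ 0.7098  0.0418  0.03  ]
 [ 0.5215 -0.1117  0.03  ]
 [ 0.7079 -0.1152  0.03  ]]
floor [[ 0.564  -0.0885  0.03  ]
 [ 0.6273 -0.0885  0.03  ]
 [ 0.5714  0.0185  0.03  ]
 [ 0.6278  0.0176  0.03  ]]
walltop side .094 outer [[ 0.5596 -0.0133  0.094 ]
 [ 0.6352 -0.0153  0.094 ]
 [ 0.5596 -0.0589  0.094 ]
 [ 0.6315 -0.0589  0.094 ]]
end wall top .104 outer lower [[ 0.5596 -0.0915  0.104 ]
 [ 0.6308 -0.0928  0.104 ]]
end wall top .104 inner lower [[ 0.564  -0.0807  0.104 ]
 [ 0.6277 -0.0806  0.104 ]]
```

Request:
{"api": "arm_command", "payload": {
  "series": [0.45,0.002,0.03,-0.01,-0.0145,0.45,0.0015,0.03,-0.02,0,0.45,0,0.0255,-0.03,0,0.45,0,0,-0.035,0,0.45,0,0,-0.035,0,0.45,0,0,-0.027,0,0.45,0,0,0,0,0.45,0,0,0,0,0.45,0,0,0,0]
}}

```text
clock: 21.48
tcp_pos: [0.5992, -0.0347, 0.114]
ee_rot: [1.22, 1.201, -1.217]
wrist_force: [-0.4, 0.3, -3.8]
opening: 0.0543
```

```bash
python3 - <<'E'
from h import *
st();grab("wrist","v_wrist");grab("side","v_side");grab("scene","v_scene");crop("v_side",200,80,310,210,5,"v_crop2");crop("v_scene",160,80,280,220,5,"v_crop");st()
E
```

```text
t 21.48 tcp [ 0.5992 -0.0347  0.114 ] jawyaw -0.0135 xax [ 0.003 -0.    -1.   ] F [-0.43  0.27 -3.76] op 0.0543 j [-0.1   0.37  0.11  1.8  -0.05  0.97  0.01]
t 21.63 tcp [ 0.6004 -0.0344  0.1157] jawyaw -0.0131 xax [ 0.006  0.    -1.   ] F [-0.17 -0.86 -4.75] op 0.0545 j [-0.1   0.37  0.11  1.8  -0.05  0.97  0.01]
```

View pics/v_wrist.png

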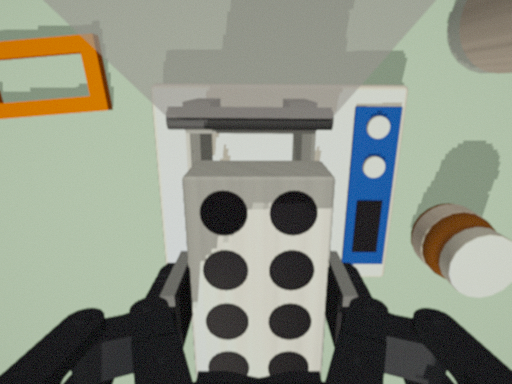

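View pics/v_crop.png

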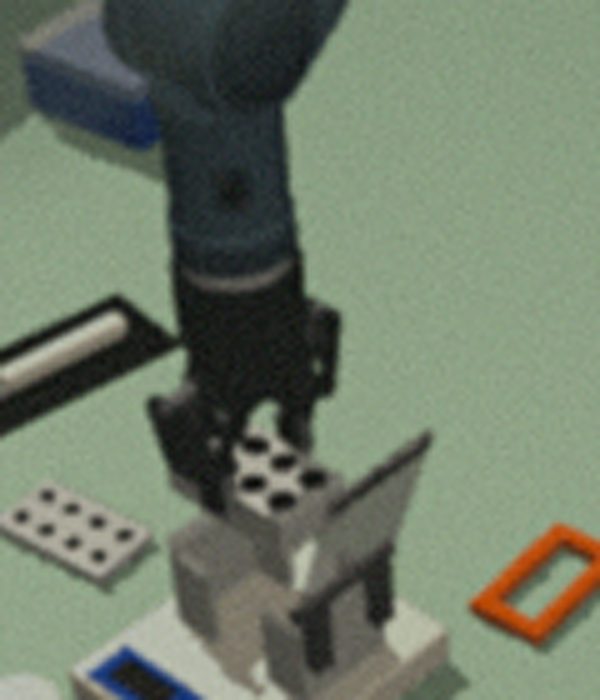

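View pics/v_crop2.png

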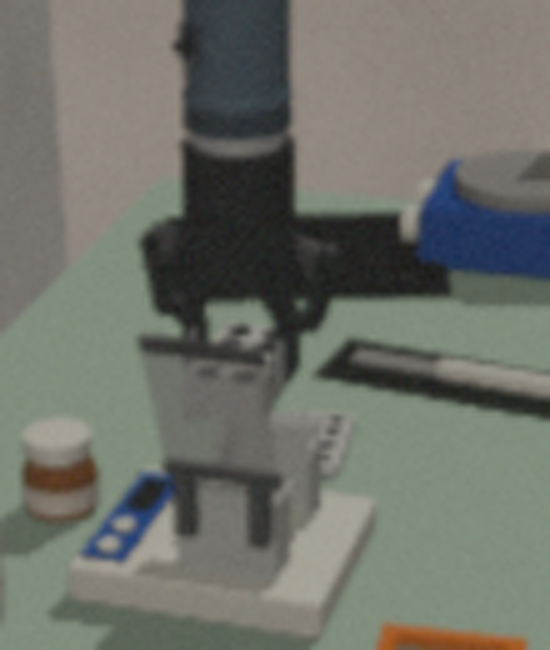

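Request:
{"api": "arm_command", "payload": {
  "series": [0.45,0,0,0,0,0.45,0,0,0,0,0.45,0,0,0,0,0.45,0,0,0,0]
}}

```text
clock: 21.97
tcp_pos: [0.5979, -0.0339, 0.1132]
ee_rot: [1.219, 1.203, -1.218]
wrist_force: [1.1, 0.1, -5.2]
opening: 0.0542
```

```bash
python3 - <<'E'
from h import *
st();grab("wrist","w_wrist");crop("w_wrist",130,80,420,290,2.7,"w_crop");st()
E
```

```text
t 21.97 tcp [ 0.5979 -0.0339  0.1132] jawyaw -0.0124 xax [ 0.001  0.    -1.   ] F [ 1.07  0.06 -5.15] op 0.0542 j [-0.1   0.37  0.11  1.8  -0.05  0.97  0.01]
t 22.02 tcp [ 0.5978 -0.0339  0.1129] jawyaw -0.0124 xax [ 0.  0. -1.] F [ 0.65 -0.01 -4.07] op 0.0539 j [-0.1   0.37  0.11  1.8  -0.05  0.97  0.01]
```

View pics/w_crop.png

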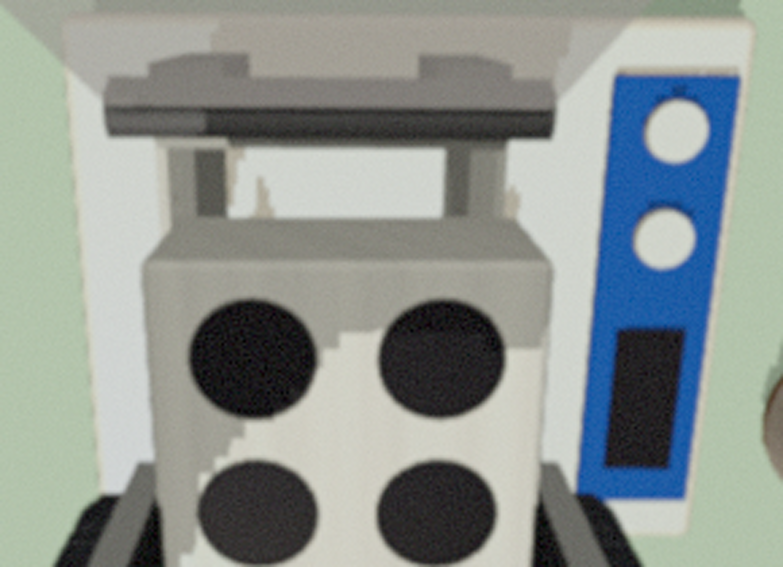

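```bash
python3 - <<'E'
from h import *
f=lambda l:[[130+x/2.7,80+y/2.7] for x,y in l]
print(onplane("w_wrist",f([(107,122),(553,122)]),.1125).round(4))
print("side tops outer",onplane("w_wrist",f([(160,180),(507,180)]),.094).round(4))
print("deck",onplane("w_wrist",f([(68,20),(755,25),(688,533)]),.03).round(4))
print("block bottom front", onplane("w_wrist",f([(176,218),(515,218)]),.1129+.029).round(4),onplane("w_wrist",f([(143,263),(552,263)]),.1129+.059).round(4))
E
```

```text
[[0.5548 0.0262 0.1125]
 [0.6395 0.0252 0.1125]]
side tops outer [[0.5603 0.0119 0.094 ]
 [0.6344 0.011  0.094 ]]
deck [[ 0.5258  0.0445  0.03  ]
 [ 0.7102  0.0409  0.03  ]
 [ 0.7079 -0.1143  0.03  ]]
block bottom front [[0.5721 0.0137 0.1419]
 [0.6278 0.013  0.1419]] [[0.573  0.014  0.1719]
 [0.6275 0.0133 0.1719]]
```

Request:
{"api": "arm_command", "payload": {
  "series": [0.45,-0.003,0.001,-0.01,0,0.45,0,0,-0.02,0,0.45,0,0,-0.01,0,0.45,0,0,-0.01,0,0.45,0,0,0,0,0.45,0,0,0,0]
}}

```text
clock: 22.52
tcp_pos: [0.5938, -0.033, 0.0616]
ee_rot: [1.217, 1.205, -1.22]
wrist_force: [-0.3, -0.1, -5.3]
opening: 0.0541
```

Request:
{"api": "arm_command", "payload": {
  "series": [0.45,0.001,0,-0.01,0,0.45,0,0,-0.01,0,0.45,0,0,-0.01,0,0.45,0,0,-0.01,0,0.45,0,0,-0.008,0,0.45,0,0,-0.006,0,0.45,0,0,-0.003,0,0.45,0,0,0,0,0.45,0,0,0,0]
}}

```text
clock: 23.27
tcp_pos: [0.596, -0.033, 0.0056]
ee_rot: [1.218, 1.203, -1.218]
wrist_force: [0.3, -0.5, -4.7]
opening: 0.0544
```

```bash
python3 - <<'E'
from h import *
st();grab("wrist","x_wrist");crop("x_wrist",130,80,420,290,2.7,"x_crop");st()
E
```

```text
t 23.27 tcp [ 0.596  -0.033   0.0056] jawyaw -0.0124 xax [ 0. -0. -1.] F [ 0.3  -0.48 -4.68] op 0.0544 j [-0.09  0.51  0.09  1.86 -0.07  0.77  0.03]
t 23.32 tcp [ 0.5963 -0.033   0.006 ] jawyaw -0.0124 xax [ 0.001 -0.    -1.   ] F [ 0.71  0.54 -5.09] op 0.0543 j [-0.09  0.51  0.09  1.86 -0.07  0.77  0.03]
```

View pics/x_crop.png

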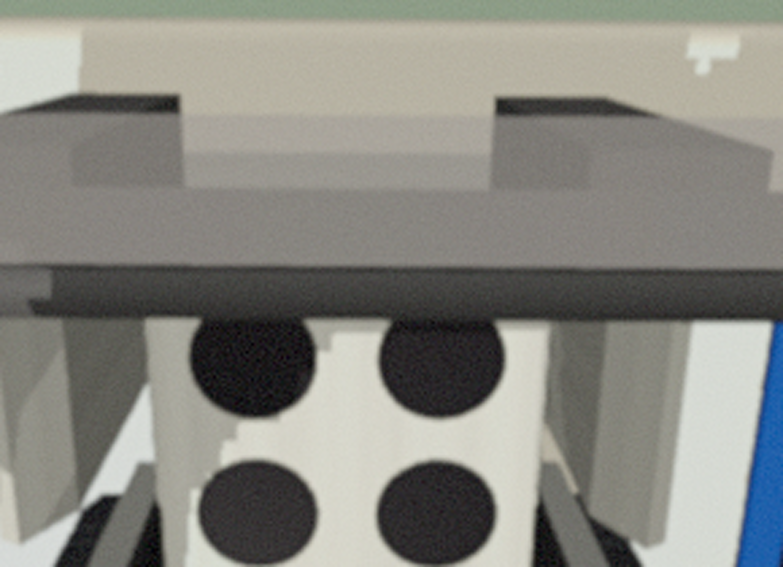

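Request:
{"api": "arm_command", "payload": {
  "series": [0.45,-0.0005,0,-0.003,0,0.45,0,0,-0.002,0,0.45,0,0,0,0,0.45,0,0,0,0]
}}

```text
clock: 23.65
tcp_pos: [0.5959, -0.033, 0.0014]
ee_rot: [1.219, 1.202, -1.217]
wrist_force: [-0.9, -1.1, -1.2]
opening: 0.0542
```

Request:
{"api": "arm_command", "payload": {
  "series": [0.55,0,0,0,0,0.8,0,0,0,0,0.8,0,0,0,0,0.8,0,0,0.01,0,0.9,0,0,0.03,0,1,0,0,0.04,0,1,0,0,0.04,0,1,0,0,0.04,0,1,0,-0.02,0.04,0,1,0,-0.02,0.03,0,1,0,0,0,0,1,0,0,0,0]
}}

```text
clock: 24.65
tcp_pos: [0.5976, -0.0743, 0.2326]
ee_rot: [1.225, 1.194, -1.215]
wrist_force: [0.8, 0.2, -0.7]
opening: 0.0858
```

```bash
python3 - <<'E'
from h import *
st();im=grab("wrist","y_wrist");crop("y_wrist",130,40,380,260,3,"y_crop");st();grab("scene","y_scene");grab("side","y_side")
E
```

```text
t 24.65 tcp [ 0.5976 -0.0743  0.2326] jawyaw -0.0165 xax [ 0.008 -0.001 -1.   ] F [ 0.77  0.18 -0.73] op 0.0858 j [-0.06  0.26  0.14  1.69 -0.04  1.19  0.07]
t 24.7 tcp [ 0.5958 -0.0722  0.2298] jawyaw -0.0141 xax [ 0.003  0.    -1.   ] F [-0.89 -0.11 -1.32] op 0.0851 j [-0.06  0.26  0.14  1.69 -0.04  1.19  0.07]
```

View pics/y_crop.png

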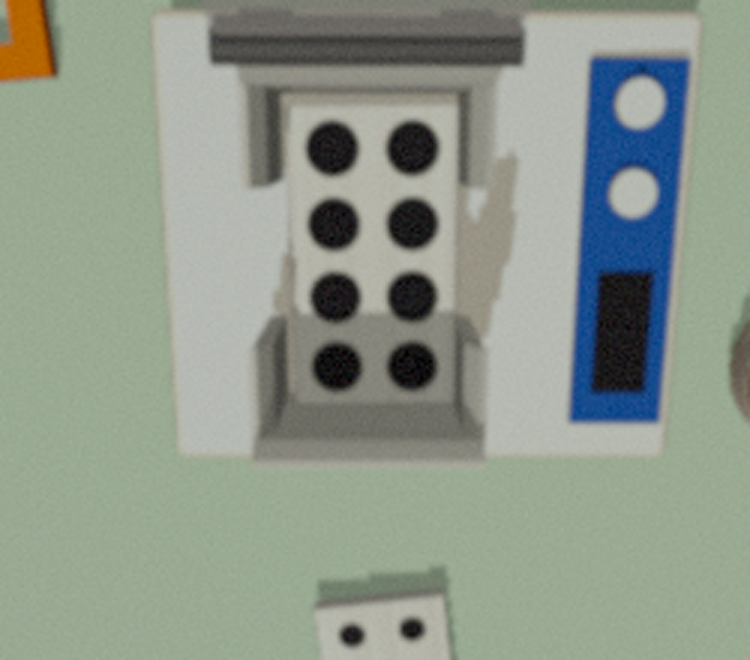

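View pics/y_scene.png

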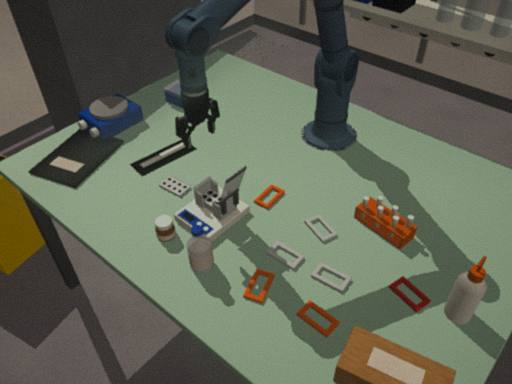

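Request:
{"api": "arm_command", "payload": {
  "series": [1,0,0.01,0.03,0,1,-0.008,0.038,0.01,0,1,-0.008,0.04,0,0,1,-0.008,0.04,0,0,1,-0.008,0.04,0,0,1,-0.008,0.04,0,0,1,-0.008,0.04,0,0,1,-0.008,0.04,0,0,1,-0.008,0.04,0,0,1,-0.008,0.04,0,0.0145,1,0,0,0,0,1,0,0,0,0]
}}

```text
clock: 25.8
tcp_pos: [0.5191, 0.3017, 0.2654]
ee_rot: [1.197, 1.218, -1.204]
wrist_force: [0.2, 0.4, -0.5]
opening: 0.0856
```

Request:
{"api": "arm_command", "payload": {
  "series": [1,0,0,0,0,1,0,0,0,0,1,0,0,0,0]
}}

```text
clock: 26.05
tcp_pos: [0.5238, 0.2941, 0.2672]
ee_rot: [1.209, 1.208, -1.211]
wrist_force: [0.5, 0.1, -0.3]
opening: 0.0855
```

```bash
cat > sp.py <<'E'
from h import *
import sys
n=sys.argv[1]; z=float(sys.argv[2]) if len(sys.argv)>2 else .01
st();im=grab("wrist",n);st()
L=cv2.cvtColor(im,cv2.COLOR_BGR2LAB).astype(int)
m=((L[...,1]>123)&(L[...,1]<133)&(L[...,2]<140)&(L[...,0]>100)).astype(np.uint8);m[258:]=0
m=cv2.morphologyEx(m,cv2.MORPH_OPEN,np.ones((3,3)))
m=cv2.morphologyEx(m,cv2.MORPH_CLOSE,np.ones((5,5)))
cv2.imwrite(f"pics/{n}_m.png",m*255)
print(*rects(n,m,z,400),sep="\n")
E
python3 sp.py z_wrist
```

```text
t 26.05 tcp [0.5238 0.2941 0.2672] jawyaw -0.0012 xax [-0.001 -0.001 -1.   ] F [ 0.52  0.12 -0.26] op 0.0855 j [-0.5   0.24 -0.1   1.63  0.03  1.27 -0.6 ]
t 26.1 tcp [0.5239 0.2942 0.2675] jawyaw -0.0014 xax [-0.    -0.001 -1.   ] F [-0.33 -0.35 -0.8 ] op 0.0852 j [-0.5   0.24 -0.1   1.63  0.03  1.27 -0.6 ]
(array([312., 181.]), 0.5951, 0.2504, 101.4, 56.2, np.float64(-1.5214))
(array([192., 168.]), 0.4387, 0.2685, 101.8, 56.3, np.float64(1.2205))
(array([300.,  59.]), 0.5746, 0.3996, 100.1, 56.2, np.float64(-1.4668))
```

View pics/z_wrist.png

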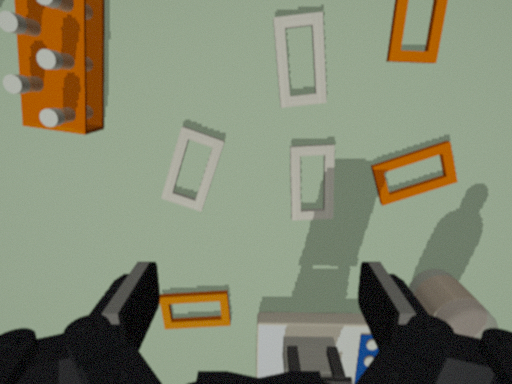

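View pics/z_wrist_m.png

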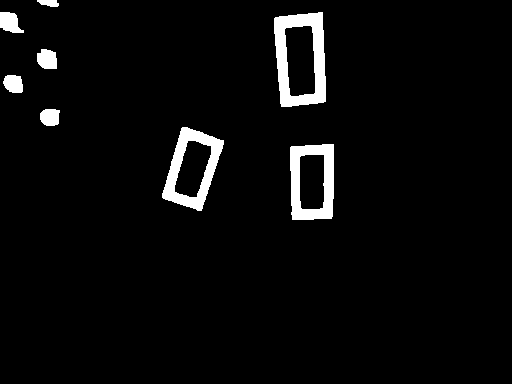

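Request:
{"api": "arm_command", "payload": {
  "series": [1,0.02,-0.012,-0.02,0.02,1,0.02,-0.012,-0.03,0.02,1,0.02,-0.012,-0.03,0.0106,1,0.011,-0.008,-0.03,0,1,0,0,-0.03,0,1,0,0,-0.03,0,0.85,0,0,0,0,0.85,0,0,0,0,0.85,0,0,0,0,0.85,0,0,0,0]
}}

```text
clock: 26.93
tcp_pos: [0.5964, 0.2534, 0.1012]
ee_rot: [1.174, 1.232, -1.166]
wrist_force: [0.3, 0.5, 0.7]
opening: 0.0726
```

```bash
python3 sp.py aa
```

```text
t 26.93 tcp [0.5964 0.2534 0.1012] jawyaw 0.0525 xax [ 0.005  0.002 -1.   ] F [0.34 0.49 0.66] op 0.0726 j [-0.41  0.47 -0.07  1.68  0.04  0.99 -0.44]
t 26.98 tcp [0.5964 0.2535 0.1012] jawyaw 0.0527 xax [ 0.005  0.003 -1.   ] F [-0.48 -0.2  -0.06] op 0.0728 j [-0.41  0.47 -0.07  1.68  0.04  0.99 -0.44]
(array([255., 187.]), 0.5956, 0.2504, 99.8, 55.8, np.float64(-1.5228))
(array([ 59., 155.]), 0.4392, 0.2685, 102.3, 56.9, np.float64(1.223))
(array([238.,  32.]), 0.5782, 0.3693, 56.0, 40.4, np.float64(0.1046))
```

View pics/aa.png

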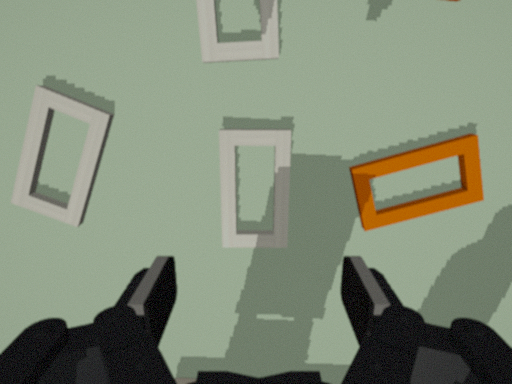

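Request:
{"api": "arm_command", "payload": {
  "series": [0.8,-0.0005,-0.003,-0.03,0,0.8,0,0,-0.03,0,0.8,0,0,-0.03,0,0.8,0,0,-0.025,0,0.8,0,0,-0.015,0,0.8,0,0,-0.006,0,0.8,0,0,-0.003,0,0.8,0,0,0,0,0.8,0,0,0,0],
  "newtons": 40
}}

```text
clock: 27.73
tcp_pos: [0.5956, 0.2503, -0.0391]
ee_rot: [1.173, 1.232, -1.167]
wrist_force: [-0.7, 0.6, -0.1]
opening: 0.0683
```

Request:
{"api": "arm_command", "payload": {
  "series": [0.6,0,0,0,0,0.5,0,0,0,0,0.5,0,0,0,0,0.5,0,0,0,0,0.5,0,0,0,0]
}}

```text
clock: 28.15
tcp_pos: [0.5958, 0.2503, -0.0387]
ee_rot: [1.174, 1.232, -1.167]
wrist_force: [-0.4, 0.1, 6.1]
opening: 0.0546
```

```bash
python3 - <<'E'
from h import *
st();grab("wrist","ab");grab("side","ab_side");crop("ab_side",170,180,290,270,6,"ab_crop")
E
```

```text
t 28.15 tcp [ 0.5958  0.2503 -0.0387] jawyaw 0.0525 xax [ 0.004  0.002 -1.   ] F [-0.38  0.05  6.09] op 0.0546 j [-0.42  0.65 -0.06  1.74  0.05  0.75 -0.45]
```

View pics/ab.png

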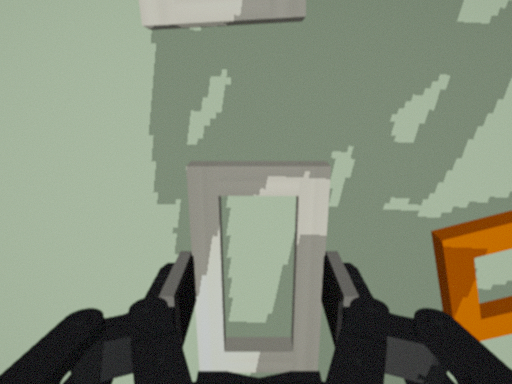

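View pics/ab_crop.png

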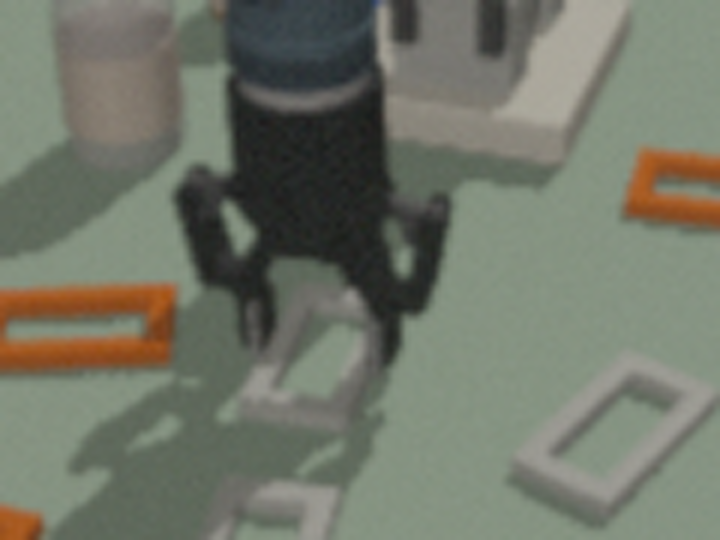

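Request:
{"api": "arm_command", "payload": {
  "series": [0.5,0,0,0.01,0,0.5,0,0,0.03,0,0.5,0,0,0.038,0,0.5,0,0,0.038,0,0.5,0,0,0.038,0,0.5,0,0,0.038,0,0.5,0,0,0.038,0,0.5,0,-0.02,0.035,-0.03,0.5,0,-0.035,0.005,-0.036,0.5,0,-0.04,0,0,0.5,0,-0.04,0,0,0.5,0,-0.04,0,0]
}}

```text
clock: 29.25
tcp_pos: [0.5929, 0.0728, 0.2297]
ee_rot: [1.219, 1.203, -1.218]
wrist_force: [0.6, 0.8, -0.7]
opening: 0.0548
```

Request:
{"api": "arm_command", "payload": {
  "series": [0.5,0,-0.04,0,0,0.5,0,-0.035,0,0,0.5,0,-0.023,0,0,0.5,0,-0.01,-0.01,0,0.5,0,0,-0.03,0,0.5,0,0,-0.035,0,0.5,0,0,-0.035,0,0.5,0,0,-0.02,0,0.5,0,0,0,0,0.5,0,0,0,0,0.5,0,0,0,0,0.5,0,0,0,0]
}}

```text
clock: 30.25
tcp_pos: [0.5959, -0.033, 0.1013]
ee_rot: [1.221, 1.2, -1.215]
wrist_force: [0.8, -0.4, -1.0]
opening: 0.055
```

```bash
python3 - <<'E'
from h import *
st();grab("wrist","ac");crop("ac",130,80,420,290,2.7,"ac_crop");st()
E
```

```text
t 30.25 tcp [ 0.5959 -0.033   0.1013] jawyaw -0.0126 xax [ 0.005  0.    -1.   ] F [ 0.8  -0.37 -0.96] op 0.055 j [-0.08  0.38  0.07  1.82 -0.03  0.94  0.  ]
t 30.3 tcp [ 0.5959 -0.0332  0.1014] jawyaw -0.0129 xax [ 0.005  0.    -1.   ] F [ 0.8  -0.02 -1.26] op 0.055 j [-0.07  0.38  0.07  1.82 -0.03  0.94  0.  ]
```

View pics/ac_crop.png

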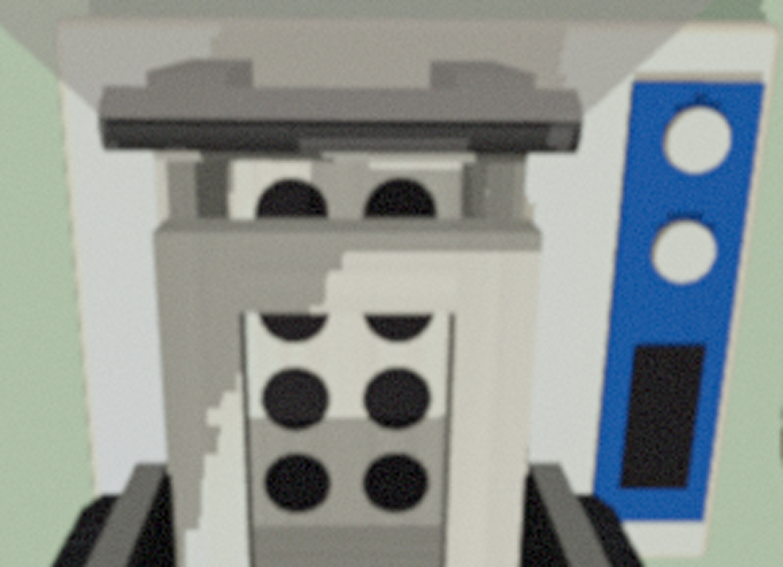

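Request:
{"api": "arm_command", "payload": {
  "series": [0.5,0,0,-0.015,0,0.5,0,0,-0.015,0,0.5,0,0,-0.01,0,0.5,0,0,-0.01,0,0.5,0,0,-0.01,0,0.5,0,0,-0.008,0,0.5,0,0,-0.006,0,0.5,0,0,-0.003,0,0.5,0,0,0,0,0.5,0,0,0,0]
}}

```text
clock: 31.13
tcp_pos: [0.5942, -0.0336, 0.0221]
ee_rot: [1.219, 1.202, -1.218]
wrist_force: [0.3, -0.7, -0.6]
opening: 0.0546
```

Request:
{"api": "arm_command", "payload": {
  "series": [0.5,0,0,-0.001,0,0.5,0,0,0,0,0.65,0,0,0,0,0.85,0,0,0,0,0.85,0,0,0,0,0.85,0,0,0.01,0,0.9,0,0,0.03,0,1,0,0,0.04,0,1,0,0,0.04,0,1,0,0,0.04,0,1,0,-0.02,0.04,0,1,0,-0.02,0.02,0]
}}

```text
clock: 32.13
tcp_pos: [0.5967, -0.0704, 0.2453]
ee_rot: [1.221, 1.199, -1.208]
wrist_force: [0.4, -0.8, -0.3]
opening: 0.0856
```

Request:
{"api": "arm_command", "payload": {
  "series": [1,0,0,0,0,1,0,0,0,0,1,0,0,0,0]
}}

```text
clock: 32.38
tcp_pos: [0.593, -0.0716, 0.2378]
ee_rot: [1.219, 1.204, -1.219]
wrist_force: [-0.4, -0.1, -0.7]
opening: 0.0857
```

```bash
python3 - <<'E'
from h import *
im=grab("wrist","ad");crop("ad",130,40,380,260,3,"ad_crop");st();grab("scene","ad_scene")
E
```

```text
t 32.43 tcp [ 0.5925 -0.0708  0.2367] jawyaw -0.012 xax [-0.003  0.001 -1.   ] F [ 0.09 -0.76  0.06] op 0.0855 j [-0.04  0.25  0.1   1.68 -0.03  1.21  0.06]
```

View pics/ad_crop.png

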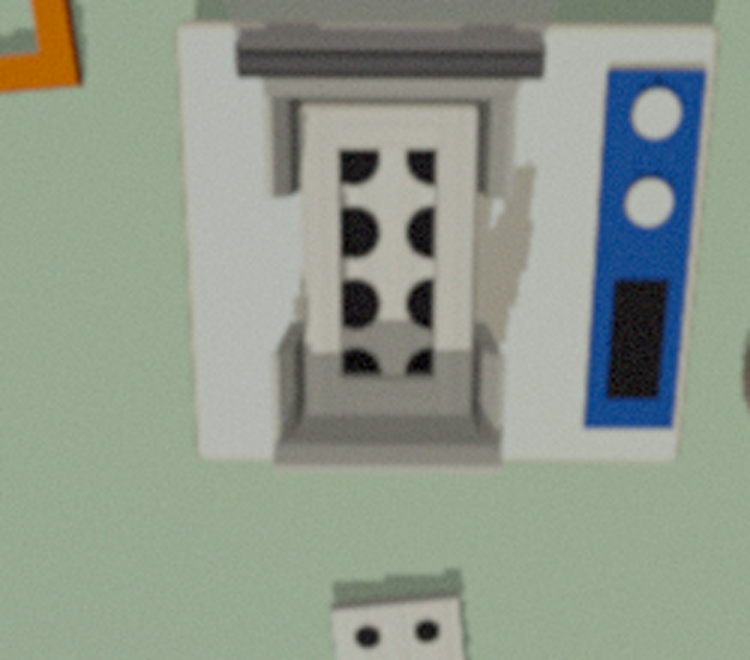

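View pics/ad_scene.png

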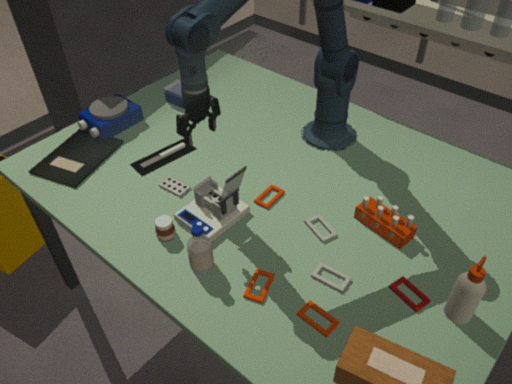

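Request:
{"api": "arm_command", "payload": {
  "series": [1,-0.015,0.034,0.003,-0.034,1,-0.015,0.034,0,-0.034,1,-0.015,0.034,0,-0.034,1,-0.015,0.034,0,-0.034,1,-0.015,0.034,0,-0.034,1,-0.015,0.034,-0.01,-0.034,1,-0.015,0.034,-0.02,-0.034,1,-0.015,0.034,-0.02,-0.034,1,-0.015,0.034,-0.02,-0.034,1,-0.017,0.034,-0.02,-0.034,0.85,0,0,-0.02,0,0.85,0,0,-0.02,0]
}}

```text
clock: 33.48
tcp_pos: [0.4386, 0.2696, 0.1102]
ee_rot: [1.456, 1.029, -1.461]
wrist_force: [0.9, -0.4, 0.2]
opening: 0.0723
```

Request:
{"api": "arm_command", "payload": {
  "series": [0.85,0,0,0,0,0.85,0,0,0,0,0.85,0,0,0,0,0.85,0,0,0,0]
}}

```text
clock: 33.82
tcp_pos: [0.4438, 0.2657, 0.1137]
ee_rot: [1.467, 1.02, -1.463]
wrist_force: [-0.2, 0.1, 1.1]
opening: 0.0729
```

```bash
python3 sp.py ae
```

```text
t 33.82 tcp [0.4438 0.2657 0.1137] jawyaw -0.3543 xax [ 0.002  0.001 -1.   ] F [-0.19  0.07  1.13] op 0.0729 j [-0.49  0.23 -0.15  1.98  0.04  0.93 -1.01]
t 33.87 tcp [0.4441 0.2657 0.114 ] jawyaw -0.3545 xax [ 0.002  0.001 -1.   ] F [ 0.17 -0.07  0.07] op 0.0729 j [-0.49  0.23 -0.15  1.98  0.04  0.93 -1.01]
(array([ 16., 176.]), 0.2547, 0.3422, 32.8, 24.2, np.float64(-0.1304))
(array([250., 179.]), 0.4385, 0.2683, 100.4, 55.7, np.float64(1.2211))
(array([377.,  11.]), 0.5737, 0.3528, 61.2, 23.9, np.float64(-0.3539))
```

View pics/ae.png

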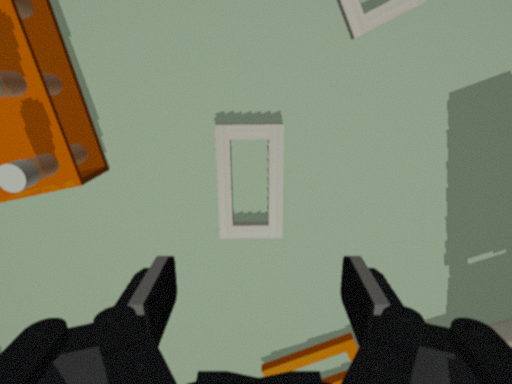

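Request:
{"api": "arm_command", "payload": {
  "series": [0.8,-0.0055,0.0026,-0.03,0,0.8,0,0,-0.033,0,0.8,0,0,-0.035,0,0.8,0,0,-0.03,0,0.8,0,0,-0.015,0,0.8,0,0,-0.007,0,0.8,0,0,-0.003,0,0.8,0,0,0,0,0.8,0,0,0,0]
}}

```text
clock: 34.62
tcp_pos: [0.439, 0.269, -0.0389]
ee_rot: [1.468, 1.021, -1.462]
wrist_force: [-0.9, -0.7, 0.9]
opening: 0.0685
```

Request:
{"api": "arm_command", "payload": {
  "series": [0.6,0,0,0,0,0.5,0,0,0,0,0.5,0,0,0,0,0.5,0,0,0,0,0.5,0,0,0,0]
}}

```text
clock: 35.03
tcp_pos: [0.4391, 0.2692, -0.0385]
ee_rot: [1.468, 1.021, -1.461]
wrist_force: [-0.9, -0.7, 6.9]
opening: 0.0545
```

```bash
python3 - <<'E'
from h import *
st();grab("wrist","af")
E
```

```text
t 35.03 tcp [ 0.4391  0.2692 -0.0385] jawyaw -0.3535 xax [ 0.003  0.002 -1.   ] F [-0.95 -0.69  6.9 ] op 0.0545 j [-0.52  0.48 -0.13  2.06  0.1   0.61 -1.07]
```

View pics/af.png

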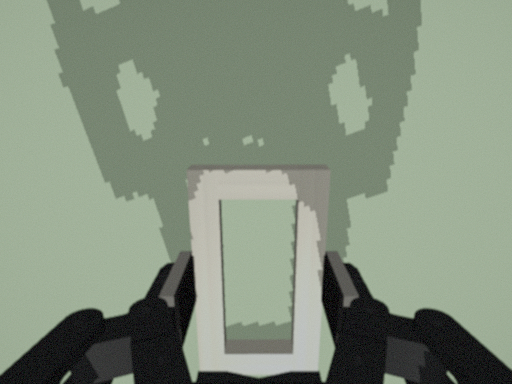

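Request:
{"api": "arm_command", "payload": {
  "series": [0.5,0,0,0.01,0,0.5,0,0,0.03,0,0.5,0,0,0.038,0,0.5,0,0,0.038,0,0.5,0.01,0,0.038,0.03,0.5,0.01,-0.01,0.035,0.04,0.5,0.015,-0.015,0.035,0.04,0.5,0.02,-0.02,0.03,0.04,0.5,0.02,-0.03,0.013,0.04,0.5,0.02,-0.033,0.002,0.04,0.5,0.02,-0.033,0,0.04,0.5,0.02,-0.033,0,0.04]
}}

```text
clock: 36.08
tcp_pos: [0.5729, 0.0926, 0.2302]
ee_rot: [1.24, 1.189, -1.237]
wrist_force: [0.4, 0.4, -1.2]
opening: 0.0545
```

Request:
{"api": "arm_command", "payload": {
  "series": [0.5,0.0215,-0.033,0,0.031,0.5,0,-0.035,0,0,0.5,0,-0.03,0,0,0.5,0,-0.02,0,0,0.5,0,-0.01,-0.02,0,0.5,0,0,-0.03,0,0.5,0,0,-0.035,0,0.5,0,0,-0.03,0,0.5,0,0,-0.015,0,0.5,0,0,0,0,0.5,0,0,0,0,0.5,0,0,0,0]
}}

```text
clock: 37.08
tcp_pos: [0.5951, -0.0339, 0.1004]
ee_rot: [1.22, 1.201, -1.216]
wrist_force: [0.1, -0.8, -0.2]
opening: 0.0548
```

```bash
python3 - <<'E'
from h import *
st();grab("wrist","ag");crop("ag",130,80,420,290,2.7,"ag_crop");st()
E
```

```text
t 37.08 tcp [ 0.5951 -0.0339  0.1004] jawyaw -0.0123 xax [ 0.003  0.    -1.   ] F [ 0.11 -0.82 -0.24] op 0.0548 j [-0.04  0.38  0.04  1.82 -0.02  0.94 -0.01]
t 37.13 tcp [ 0.5956 -0.0339  0.101 ] jawyaw -0.0123 xax [ 0.004  0.    -1.   ] F [ 0.31 -0.51  0.21] op 0.0547 j [-0.04  0.38  0.04  1.82 -0.02  0.94 -0.01]
```

View pics/ag_crop.png

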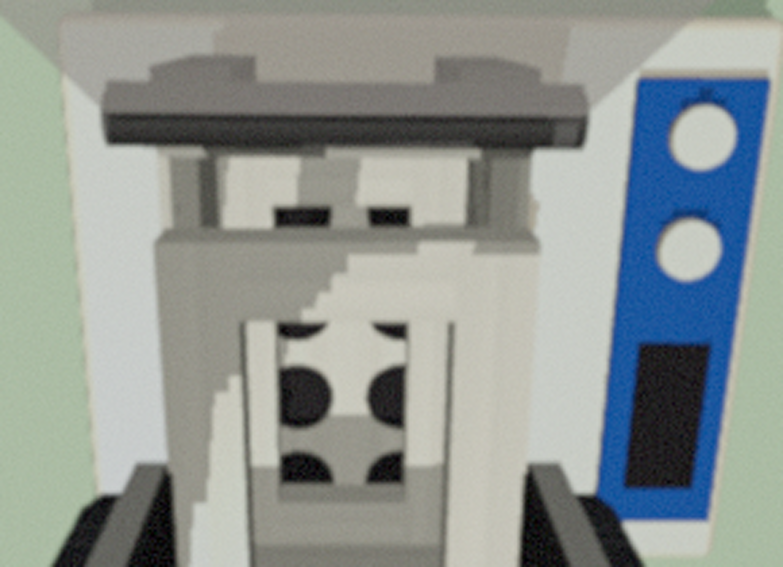

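Request:
{"api": "arm_command", "payload": {
  "series": [0.5,0,0.002,-0.015,0,0.5,0,0,-0.015,0,0.5,0,0,-0.01,0,0.5,0,0,-0.01,0,0.5,0,0,-0.008,0,0.5,0,0,-0.006,0,0.5,0,0,-0.004,0,0.5,0,0,0,0,0.5,0,0,0,0]
}}

```text
clock: 37.88
tcp_pos: [0.5944, -0.0321, 0.0316]
ee_rot: [1.219, 1.203, -1.218]
wrist_force: [-2.1, -0.6, 4.4]
opening: 0.0548
```

Request:
{"api": "arm_command", "payload": {
  "series": [0.5,0,0,0,0,0.65,0,0,0,0,0.85,0,0,0,0,0.85,0,0,0,0,0.85,0,0,0,0,0.85,0,0,0.01,0,0.9,0,0,0.03,0,1,0,0,0.04,0,1,0,0,0.04,0,1,0,0,0.04,0,1,0,-0.02,0.03,0,1,0,-0.02,0.02,0]
}}

```text
clock: 38.88
tcp_pos: [0.5961, -0.0702, 0.2462]
ee_rot: [1.219, 1.2, -1.209]
wrist_force: [-0.0, 0.3, -0.2]
opening: 0.0857
```

Request:
{"api": "arm_command", "payload": {
  "series": [1,0,0,0,0,1,0,0,0,0,1,0,0,0,0]
}}

```text
clock: 39.13
tcp_pos: [0.593, -0.0712, 0.2398]
ee_rot: [1.218, 1.205, -1.219]
wrist_force: [-0.3, -0.2, -0.5]
opening: 0.0853
```

```bash
python3 - <<'E'
from h import *
im=grab("wrist","ah");crop("ah",130,40,380,260,3,"ah_crop");st();grab("scene","ah_scene")
E
```

```text
t 39.18 tcp [ 0.5926 -0.0704  0.2389] jawyaw -0.0109 xax [-0.003  0.001 -1.   ] F [ 0.34 -0.35 -1.35] op 0.0852 j [-0.01  0.25  0.07  1.68 -0.02  1.22  0.05]
```

View pics/ah_crop.png

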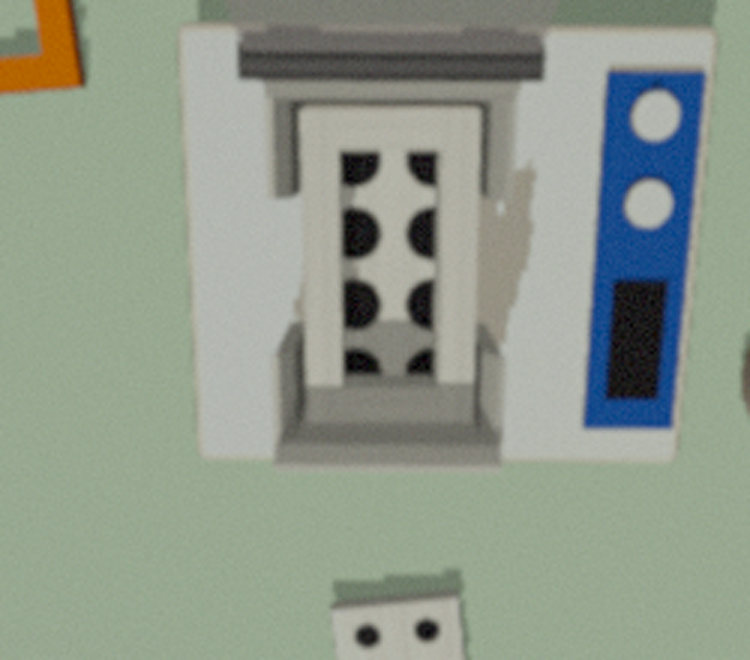

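View pics/ah_scene.png

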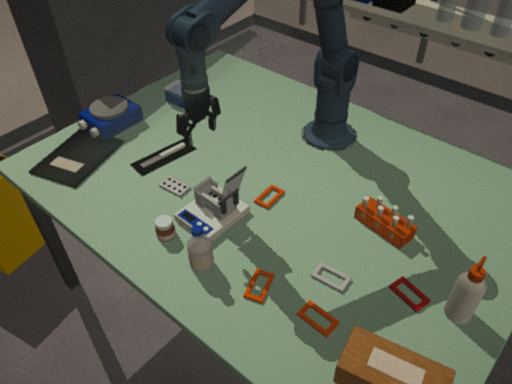

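Request:
{"api": "arm_command", "payload": {
  "series": [1,-0.0015,0.035,0.003,0.01,1,-0.0015,0.04,0,0.01,1,-0.0015,0.04,0,0.01,1,-0.0015,0.04,0,0.01,1,-0.0015,0.04,0,0.01,1,-0.0015,0.04,0,0.01,1,-0.0015,0.04,0,0.01,1,-0.0015,0.04,0,0.01,1,-0.0015,0.04,0,0.01,1,-0.0015,0.04,-0.01,0.01,1,-0.0015,0.04,-0.01,0.01,1,-0.0015,0.035,-0.02,0.005]
}}

```text
clock: 40.23
tcp_pos: [0.5743, 0.4033, 0.2038]
ee_rot: [1.133, 1.26, -1.128]
wrist_force: [0.6, 0.6, 0.4]
opening: 0.0857
```

Request:
{"api": "arm_command", "payload": {
  "series": [0.85,0,0,-0.03,0,0.85,0,0,-0.03,0,0.85,0,0,-0.02,0,0.85,0,0,-0.01,0,0.85,0,0,0,0,0.85,0,0,0,0,0.85,0,0,0,0]
}}

```text
clock: 40.82
tcp_pos: [0.5767, 0.3991, 0.1153]
ee_rot: [1.136, 1.256, -1.131]
wrist_force: [0.6, 0.4, -0.8]
opening: 0.0724
```

```bash
python3 sp.py ai
```

```text
t 40.82 tcp [0.5767 0.3991 0.1153] jawyaw 0.1028 xax [ 0.002  0.002 -1.   ] F [ 0.58  0.43 -0.78] op 0.0724 j [-0.55  0.55 -0.16  1.52  0.1   1.07 -0.63]
t 40.87 tcp [0.5771 0.3992 0.1159] jawyaw 0.1025 xax [ 0.003  0.003 -1.   ] F [ 0.66  0.37 -0.36] op 0.0725 j [-0.55  0.55 -0.16  1.52  0.1   1.07 -0.63]
(array([254., 177.]), 0.575, 0.4002, 100.4, 56.0, np.float64(-1.4684))
```

View pics/ai.png

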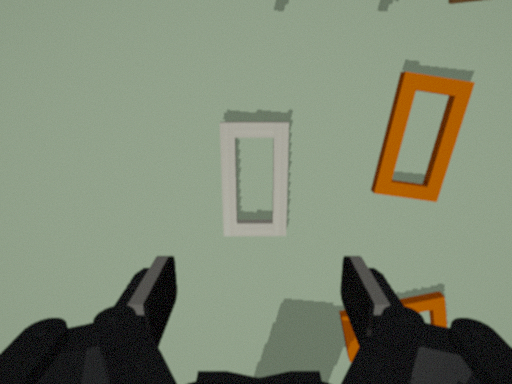

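Request:
{"api": "arm_command", "payload": {
  "series": [0.8,-0.002,0.001,-0.03,0,0.8,0,0,-0.035,0,0.8,0,0,-0.035,0,0.8,0,0,-0.03,0,0.8,0,0,-0.015,0,0.8,0,0,-0.006,0,0.8,0,0,-0.003,0,0.8,0,0,0,0,0.8,0,0,0,0]
}}

```text
clock: 41.62
tcp_pos: [0.5758, 0.4006, -0.0377]
ee_rot: [1.137, 1.255, -1.129]
wrist_force: [0.7, -0.4, 0.5]
opening: 0.0684
```

Request:
{"api": "arm_command", "payload": {
  "series": [0.6,0,0,0,0,0.5,0,0,0,0,0.5,0,0,0,0,0.5,0,0,0,0,0.5,0,0,0,0]
}}

```text
clock: 42.03
tcp_pos: [0.5759, 0.4007, -0.0374]
ee_rot: [1.137, 1.255, -1.129]
wrist_force: [-0.3, -0.5, 6.4]
opening: 0.054
```

```bash
python3 - <<'E'
from h import *
st();grab("wrist","aj")
E
```

```text
t 42.03 tcp [ 0.5759  0.4007 -0.0374] jawyaw 0.1025 xax [ 0.004  0.003 -1.   ] F [-0.27 -0.5   6.4 ] op 0.054 j [-0.56  0.73 -0.14  1.58  0.13  0.83 -0.66]
```

View pics/aj.png

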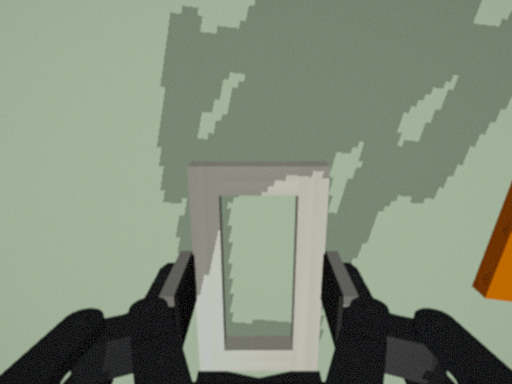

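Request:
{"api": "arm_command", "payload": {
  "series": [0.5,0,0,0.01,0,0.5,0,0,0.03,0,0.5,0,0,0.038,0,0.5,0,0,0.038,0,0.5,0,0,0.038,0,0.5,0,-0.01,0.037,0,0.5,0,-0.015,0.035,0,0.5,0,-0.02,0.03,-0.01,0.5,0.005,-0.035,0.012,-0.03,0.5,0.005,-0.04,0,-0.03,0.5,0.005,-0.04,0,-0.03,0.5,0.005,-0.04,0,-0.0145]
}}

```text
clock: 43.08
tcp_pos: [0.5934, 0.1974, 0.2287]
ee_rot: [1.219, 1.203, -1.217]
wrist_force: [0.3, -0.4, -0.8]
opening: 0.0542
```

Request:
{"api": "arm_command", "payload": {
  "series": [0.5,0,-0.04,0,0,0.5,0,-0.04,0,0,0.5,0,-0.04,0,0,0.5,0,-0.04,0,0,0.5,0,-0.035,0,0,0.5,0,-0.025,0,0,0.5,0,-0.014,-0.01,0,0.5,0,0,-0.03,0,0.5,0,0,-0.035,0,0.5,0,0,-0.03,0,0.5,0,0,-0.015,0,0.5,0,0,0,0]
}}

```text
clock: 44.08
tcp_pos: [0.5887, -0.0348, 0.1028]
ee_rot: [1.213, 1.211, -1.226]
wrist_force: [-0.8, 0.6, -0.7]
opening: 0.0546
```

Request:
{"api": "arm_command", "payload": {
  "series": [0.5,0,0,0,0,0.5,0,0,0,0,0.5,0,0,0,0]
}}

```text
clock: 44.33
tcp_pos: [0.5957, -0.035, 0.11]
ee_rot: [1.22, 1.2, -1.215]
wrist_force: [-1.0, 0.6, -0.4]
opening: 0.0546
```

```bash
python3 - <<'E'
from h import *
st();grab("wrist","ak");crop("ak",130,80,420,290,2.7,"ak_crop");st()
E
```

```text
t 44.33 tcp [ 0.5957 -0.035   0.11  ] jawyaw -0.0118 xax [ 0.004  0.    -1.   ] F [-1.04  0.62 -0.37] op 0.0546 j [-0.03  0.37  0.02  1.81 -0.01  0.96 -0.01]
t 44.38 tcp [ 0.5957 -0.0349  0.11  ] jawyaw -0.0118 xax [ 0.004  0.    -1.   ] F [-0.96  0.02 -0.4 ] op 0.0549 j [-0.03  0.37  0.02  1.81 -0.01  0.96 -0.01]
```

View pics/ak_crop.png

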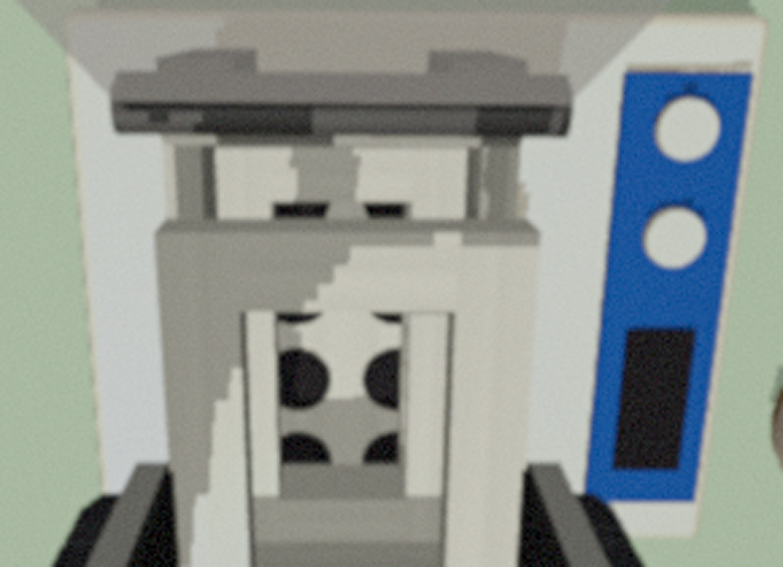

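Request:
{"api": "arm_command", "payload": {
  "series": [0.5,-0.0005,0.002,-0.015,0,0.5,0,0,-0.015,0,0.5,0,0,-0.01,0,0.5,0,0,-0.01,0,0.5,0,0,-0.008,0,0.5,0,0,-0.006,0,0.5,0,0,-0.003,0,0.5,0,0,0,0,0.5,0,0,0,0]
}}

```text
clock: 45.13
tcp_pos: [0.5936, -0.0331, 0.0425]
ee_rot: [1.218, 1.204, -1.218]
wrist_force: [-5.6, 0.5, 8.7]
opening: 0.0545
```

```bash
python3 - <<'E'
from h import *
st();grab("wrist","al");crop("al",100,80,420,300,2.5,"al_crop");grab("scene","al_scene");grab("side","al_side");crop("al_scene",170,140,270,240,6,"al_crop2")
E
```

```text
t 45.13 tcp [ 0.5936 -0.0331  0.0425] jawyaw -0.0122 xax [-0.  0. -1.] F [-5.58  0.51  8.65] op 0.0545 j [-0.03  0.46  0.02  1.85 -0.01  0.84 -0.02]
```

View pics/al_crop.png

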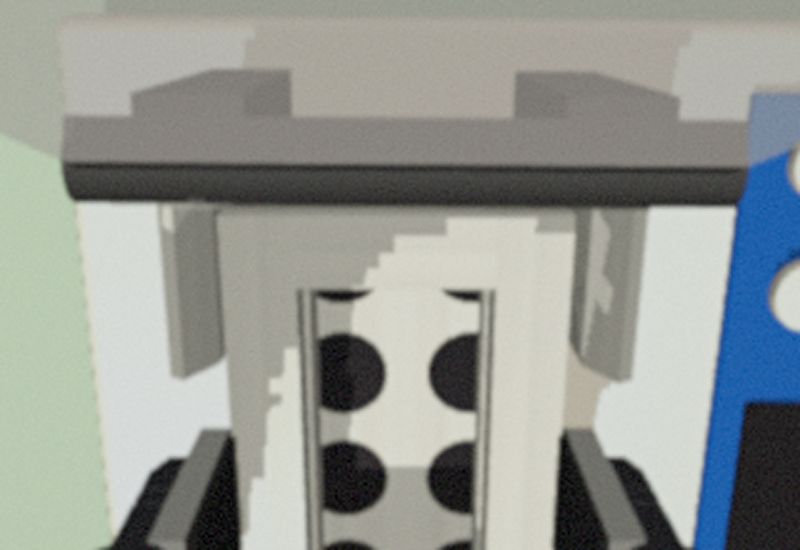

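View pics/al_crop2.png

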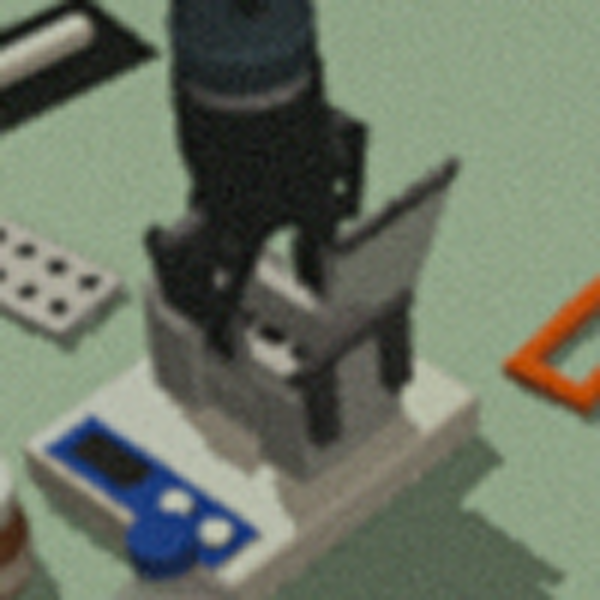

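Request:
{"api": "arm_command", "payload": {
  "series": [0.5,0.001,0,0,0,0.5,0,0,0,0,0.65,0,0,0,0,0.85,0,0,0,0,0.85,0,0,0,0,0.85,0,0,0.01,0,0.9,0,0,0.03,0,1,0,0,0.04,0,1,0,0,0.04,0,1,0,0,0.04,0,1,0,-0.02,0.02,0,1,0,-0.02,0.01,0]
}}

```text
clock: 46.28
tcp_pos: [0.5978, -0.0713, 0.237]
ee_rot: [1.22, 1.199, -1.207]
wrist_force: [0.9, -1.1, -0.6]
opening: 0.0853
```

Request:
{"api": "arm_command", "payload": {
  "series": [1,0,0,0,0,1,0,0,0,0,1,0,0,0,0]
}}

```text
clock: 46.53
tcp_pos: [0.5938, -0.0722, 0.23]
ee_rot: [1.218, 1.205, -1.218]
wrist_force: [-0.1, 0.7, -0.1]
opening: 0.0853
```

```bash
python3 - <<'E'
from h import *
im=grab("wrist","am");crop("am",130,40,380,260,3,"am_crop");st();grab("scene","am_scene");grab("side","am_side");crop("am_scene",170,140,270,240,6,"am_crop2")
E
```

```text
t 46.58 tcp [ 0.5935 -0.0714  0.2294] jawyaw -0.0104 xax [-0.002  0.001 -1.   ] F [-0.01  0.38 -0.39] op 0.0852 j [ 0.01  0.26  0.05  1.69 -0.01  1.2   0.05]
```

View pics/am_crop.png

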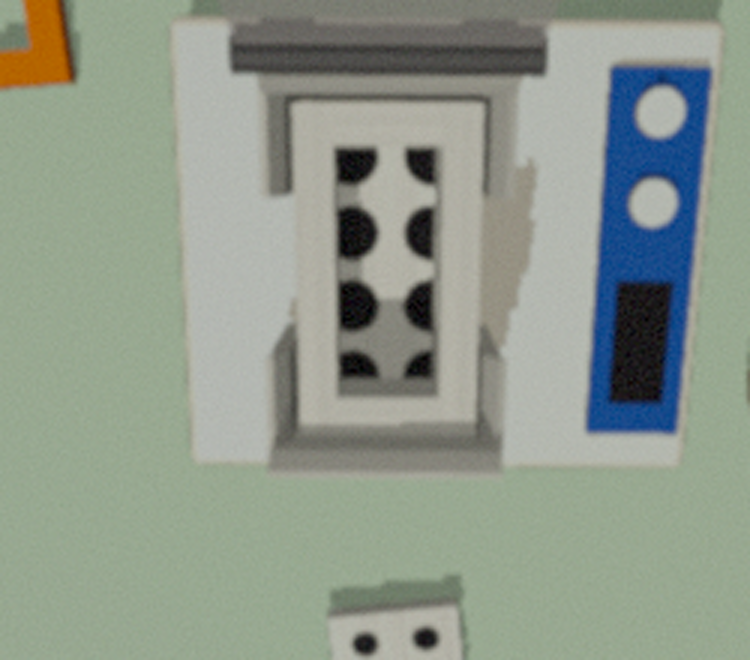

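View pics/am_crop2.png

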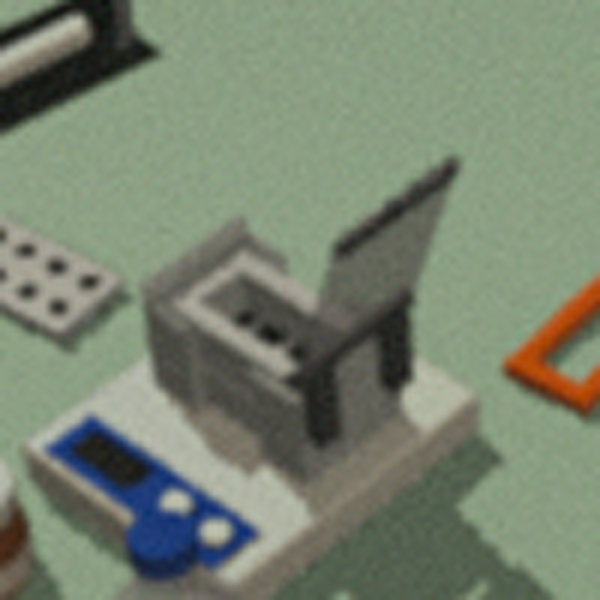

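View pics/am_scene.png

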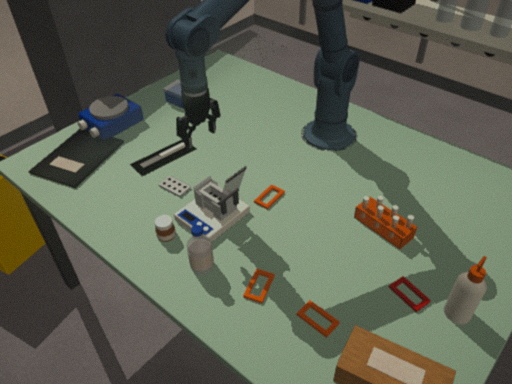

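```bash
python3 - <<'E'
from h import *
f=lambda l:[[130+x/3,40+y/3] for x,y in l]
for z in(.085,.09,.095):
  P=onplane("am",f([(291,100),(487,99),(477,428),(298,427)]),z);print(z,P[:,:2].round(4).tolist(),[round(float(np.linalg.norm(P[i]-P[(i+1)%4])*1000),1) for i in range(4)],P.mean(0).round(4))
print("hinge",onplane("am",f([(231,58),(547,58)]),.1125).round(4))
print("plate",onplane("am",f([(330,617),(460,605)]),.01).round(4))
E
```

```text
0.085 [[0.5685, 0.0172], [0.6263, 0.0168], [0.6249, -0.0838], [0.5668, -0.0828]] [57.8, 100.6, 58.1, 100.0] [ 0.5966 -0.0332  0.085 ]
0.09 [[0.5689, 0.017], [0.6258, 0.0166], [0.6245, -0.0824], [0.5673, -0.0814]] [56.9, 99.0, 57.2, 98.4] [ 0.5966 -0.0325  0.09  ]
0.095 [[0.5694, 0.0168], [0.6254, 0.0165], [0.624, -0.081], [0.5677, -0.08]] [56.0, 97.5, 56.3, 96.9] [ 0.5966 -0.0319  0.095 ]
hinge [[0.5553 0.027  0.1125]
 [0.6396 0.026  0.1125]]
plate [[ 0.5704 -0.1872  0.01  ]
 [ 0.6255 -0.1823  0.01  ]]
```

Request:
{"api": "arm_command", "payload": {
  "series": [1,0.001,-0.03,0,0.02,1,0.001,-0.035,0,0.03,1,0.001,-0.035,-0.01,0.03,1,0.001,-0.035,-0.02,0.029,1,0.002,-0.027,-0.02,0,0.85,0,0,-0.03,0,0.85,0,0,-0.03,0,0.85,0,0,-0.01,0,0.85,0,0,0,0,0.85,0,0,0,0,0.85,0,0,0,0,0.85,0,0,0,0]
}}

```text
clock: 47.68
tcp_pos: [0.6025, -0.2349, 0.1132]
ee_rot: [1.138, 1.25, -1.134]
wrist_force: [-0.2, 0.4, -0.2]
opening: 0.0727
```

```bash
python3 sp.py an
```

```text
t 47.68 tcp [ 0.6025 -0.2349  0.1132] jawyaw 0.0983 xax [ 0.004 -0.001 -1.   ] F [-0.22  0.45 -0.21] op 0.0727 j [ 0.22  0.45  0.11  1.68 -0.06  1.    0.45]
t 47.73 tcp [ 0.6023 -0.235   0.1131] jawyaw 0.0981 xax [ 0.004 -0.001 -1.   ] F [-0.88  1.14  0.42] op 0.0724 j [ 0.22  0.45  0.11  1.68 -0.06  1.    0.45]
(array([254., 177.]), 0.601, -0.2335, 99.8, 55.9, np.float64(-1.4705))
(array([474.,  31.]), 0.7541, -0.1043, 43.6, 18.3, np.float64(-0.8733))
(array([302.,  15.]), 0.617, -0.1101, 202.1, 29.4, np.float64(0.0993))
```

View pics/an.png

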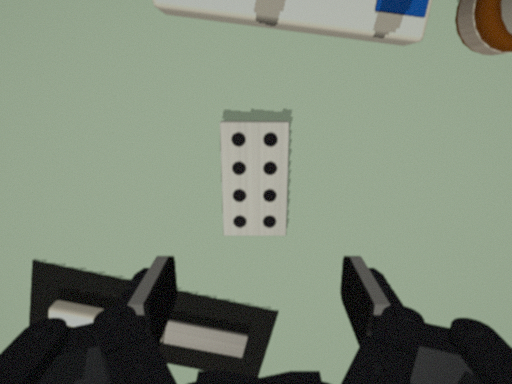

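Request:
{"api": "arm_command", "payload": {
  "series": [0.8,-0.001,0.0015,-0.03,0,0.8,0,0,-0.035,0,0.8,0,0,-0.035,0,0.8,0,0,-0.03,0,0.8,0,0,-0.013,0,0.8,0,0,-0.006,0,0.8,0,0,-0.0025,0,0.8,0,0,0,0,0.8,0,0,0,0]
}}

```text
clock: 48.48
tcp_pos: [0.6016, -0.2343, -0.0385]
ee_rot: [1.138, 1.249, -1.135]
wrist_force: [-1.0, 0.0, -0.1]
opening: 0.0686
```

Request:
{"api": "arm_command", "payload": {
  "series": [0.6,0,0,0,0,0.5,0,0,0,0,0.5,0,0,0,0,0.5,0,0,0,0,0.5,0,0,0,0]
}}

```text
clock: 48.9
tcp_pos: [0.6016, -0.2344, -0.0383]
ee_rot: [1.138, 1.249, -1.135]
wrist_force: [-0.2, 0.0, 6.4]
opening: 0.0547
```

```bash
python3 - <<'E'
from h import *
st();grab("wrist","ao")
E
```

```text
t 48.9 tcp [ 0.6016 -0.2344 -0.0383] jawyaw 0.097 xax [ 0.004 -0.001 -1.   ] F [-0.22  0.01  6.39] op 0.0547 j [ 0.24  0.65  0.09  1.75 -0.08  0.75  0.46]
```

View pics/ao.png

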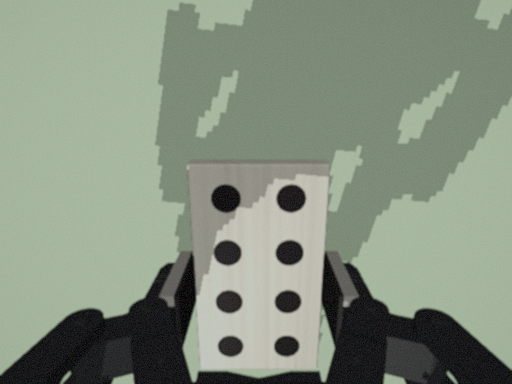

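Request:
{"api": "arm_command", "payload": {
  "series": [0.5,0,0,0.01,0,0.5,0,0,0.03,0,0.5,0,0,0.038,0,0.5,0,0.01,0.038,-0.03,0.5,-0.002,0.025,0.03,-0.03,0.5,-0.002,0.035,0.015,-0.03,0.5,-0.002,0.04,0,-0.02,0.5,0,0.04,0,0,0.5,0,0.035,0,0,0.5,0,0.016,0,0,0.5,0,0,0,0,0.5,0,0,0,0]
}}

```text
clock: 49.95
tcp_pos: [0.5927, -0.0305, 0.1202]
ee_rot: [1.216, 1.206, -1.216]
wrist_force: [0.1, -0.6, -1.2]
opening: 0.0547
```

Request:
{"api": "arm_command", "payload": {
  "series": [0.5,0,0,-0.01,0,0.5,0,0,0,0,0.5,0,0,0,0,0.5,0,0,0,0]
}}

```text
clock: 50.28
tcp_pos: [0.5927, -0.0344, 0.1095]
ee_rot: [1.22, 1.202, -1.222]
wrist_force: [-0.4, -0.8, -0.8]
opening: 0.0547
```

```bash
python3 - <<'E'
from h import *
st();grab("wrist","ap");crop("ap",130,80,420,290,2.7,"ap_crop");st()
E
```

```text
t 50.28 tcp [ 0.5927 -0.0344  0.1095] jawyaw -0.0158 xax [-0.001 -0.001 -1.   ] F [-0.42 -0.8  -0.78] op 0.0547 j [-0.07  0.37  0.07  1.81 -0.03  0.96 -0.  ]
t 50.33 tcp [ 0.5931 -0.0341  0.1098] jawyaw -0.0153 xax [-0.001 -0.    -1.   ] F [ 0.71  0.01 -0.56] op 0.0546 j [-0.07  0.37  0.07  1.81 -0.03  0.96 -0.  ]
```

View pics/ap_crop.png

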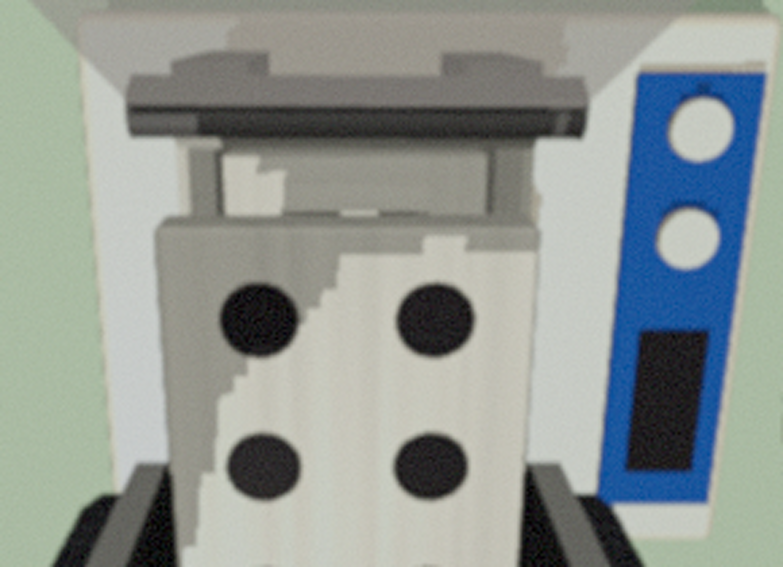

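Request:
{"api": "arm_command", "payload": {
  "series": [0.5,0.0025,0.0005,-0.015,0,0.5,0,0,-0.015,0,0.5,0,0,-0.01,0,0.5,0,0,-0.006,0,0.5,0,0,-0.005,0,0.5,0,0,-0.003,0,0.5,0,0,0,0,0.5,0,0,0,0,0.5,0,0,0,0]
}}

```text
clock: 51.08
tcp_pos: [0.5965, -0.0319, 0.0568]
ee_rot: [1.219, 1.202, -1.218]
wrist_force: [0.2, 0.6, -1.2]
opening: 0.0546
```

```bash
python3 - <<'E'
from h import *
st();grab("wrist","aq");crop("aq",100,80,420,300,2.5,"aq_crop");st()
E
```

```text
t 51.08 tcp [ 0.5965 -0.0319  0.0568] jawyaw -0.0128 xax [ 0.001  0.    -1.   ] F [ 0.24  0.6  -1.24] op 0.0546 j [-0.07  0.44  0.06  1.84 -0.03  0.86 -0.  ]
t 51.13 tcp [ 0.5965 -0.032   0.0568] jawyaw -0.0128 xax [ 0.001  0.    -1.   ] F [-1.28 -0.32 -0.93] op 0.0548 j [-0.07  0.44  0.06  1.84 -0.03  0.86 -0.  ]
```

View pics/aq_crop.png

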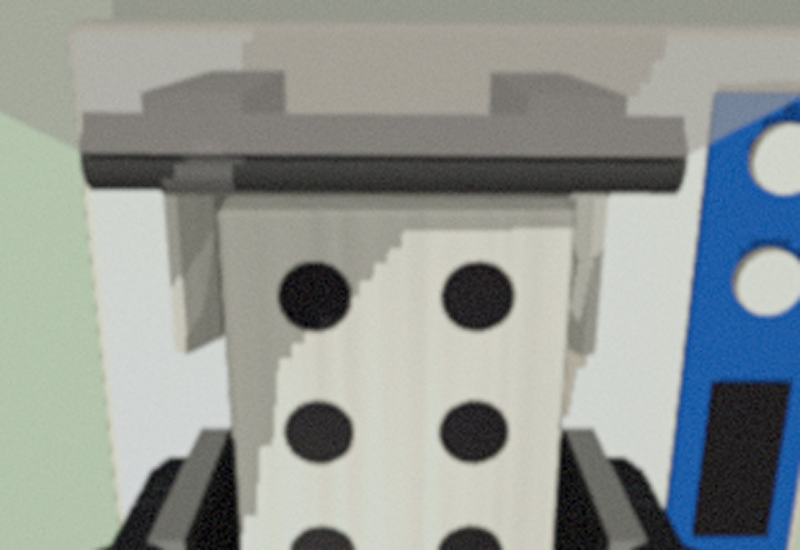

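Request:
{"api": "arm_command", "payload": {
  "series": [0.5,-0.002,-0.001,-0.002,0,0.5,0,0,-0.002,0,0.5,0,0,-0.001,0,0.5,0,0,0,0,0.5,0,0,0,0]
}}

```text
clock: 51.55
tcp_pos: [0.5938, -0.0332, 0.0517]
ee_rot: [1.219, 1.203, -1.219]
wrist_force: [-1.8, -0.4, 4.5]
opening: 0.0545
```

Request:
{"api": "arm_command", "payload": {
  "series": [0.5,0,0,0,0,0.65,0,0,0,0,0.85,0,0,0,0,0.85,0,0,0,0,0.85,0,0,0,0,0.85,0,0,0.01,0,0.9,0,0,0.03,0,1,0,0,0.04,0,1,0,0,0.04,0,1,0,0,0.03,0,1,0,-0.02,0.02,0,1,0,-0.02,0.01,0]
}}

```text
clock: 52.55
tcp_pos: [0.5967, -0.0712, 0.2366]
ee_rot: [1.22, 1.2, -1.209]
wrist_force: [-0.5, -1.1, -0.3]
opening: 0.0857
```

Request:
{"api": "arm_command", "payload": {
  "series": [1,0,0,0,0,1,0,0,0,0,1,0,0,0,0,1,0,0,0,0]
}}

```text
clock: 52.88
tcp_pos: [0.593, -0.0712, 0.2298]
ee_rot: [1.217, 1.207, -1.218]
wrist_force: [-0.4, 0.2, -1.2]
opening: 0.0855
```

```bash
python3 - <<'E'
from h import *
im=grab("wrist","ar");crop("ar",130,40,380,260,3,"ar_crop");st();grab("scene","ar_scene");grab("side","ar_side");crop("ar_scene",130,120,270,240,5,"ar_crop2")
E
```

```text
t 52.93 tcp [ 0.593  -0.0711  0.2297] jawyaw -0.0106 xax [-0.003  0.001 -1.   ] F [-0.08  0.78  0.09] op 0.0855 j [-0.03  0.26  0.09  1.69 -0.03  1.2   0.06]
```

View pics/ar_crop.png

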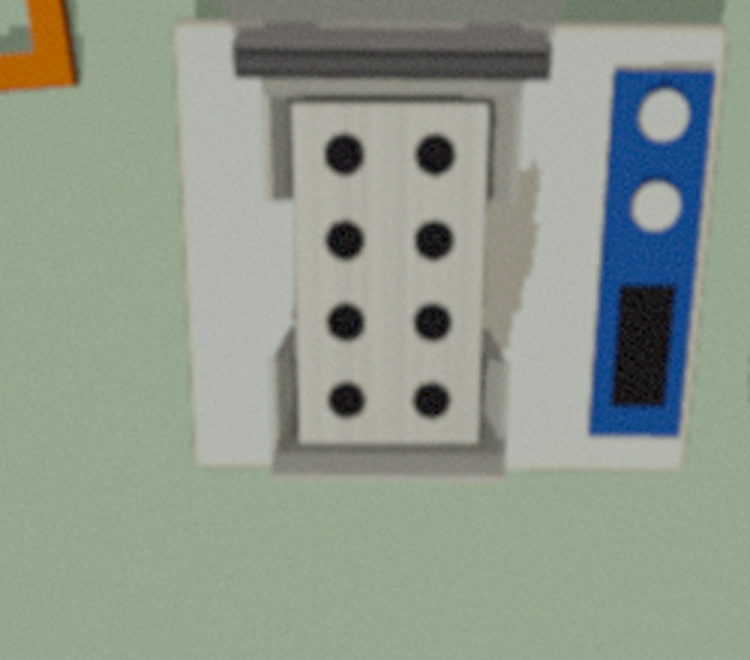

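View pics/ar_crop2.png

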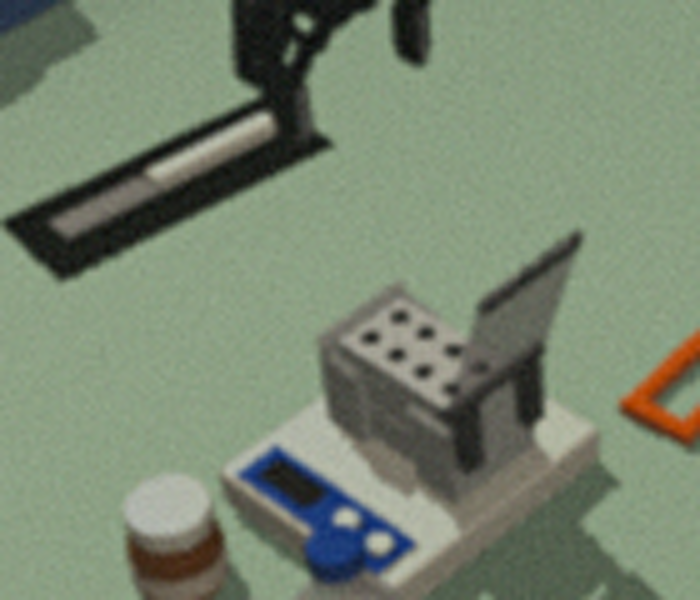

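```bash
python3 - <<'E'
from h import *
f=lambda l:[[130+x/3,40+y/3] for x,y in l]
for z in(.10,):
  P=onplane("ar",f([(292,100),(489,100),(478,443),(299,443)]),z);print(z,P[:,:2].round(4).tolist(),[round(float(np.linalg.norm(P[i]-P[(i+1)%4])*1000),1) for i in range(4)],P.mean(0).round(4))
print("hinge",onplane("ar",f([(235,60),(551,60)]),.1125).round(4))
prev=None
for th in np.linspace(np.pi/2,0,13):
    rho=.08+.015*(1-th/(np.pi/2))
    y=.028-rho*np.cos(th)+.005*np.sin(th)+.011; z=.11+rho*np.sin(th)+.005*np.cos(th)-.037
    print(round(th,2),round(y,4),round(z,4),None if prev is None else (round(y-prev[0],4),round(z-prev[1],4)));prev=(y,z)
E
```

```text
0.1 [[0.5691, 0.0177], [0.6244, 0.0171], [0.623, -0.0833], [0.5674, -0.0827]] [55.4, 100.4, 55.6, 100.4] [ 0.596  -0.0328  0.1   ]
hinge [[0.5553 0.0275 0.1125]
 [0.6396 0.0266 0.1125]]
1.57 0.044 0.153 None
1.44 0.0334 0.1542 (np.float64(-0.0106), np.float64(0.0012))
1.31 0.0225 0.154 (np.float64(-0.0109), np.float64(-0.0002))
1.18 0.0116 0.1523 (np.float64(-0.0109), np.float64(-0.0017))
1.05 0.0008 0.1491 (np.float64(-0.0107), np.float64(-0.0032))
0.92 -0.0095 0.1445 (np.float64(-0.0104), np.float64(-0.0046))
0.79 -0.0193 0.1384 (np.float64(-0.0098), np.float64(-0.0061))
0.65 -0.0284 0.131 (np.float64(-0.009), np.float64(-0.0074))
0.52 -0.0364 0.1223 (np.float64(-0.0081), np.float64(-0.0087))
0.39 -0.0434 0.1125 (np.float64(-0.0069), np.float64(-0.0098))
0.26 -0.0491 0.1018 (np.float64(-0.0057), np.float64(-0.0108))
0.13 -0.0533 0.0902 (np.float64(-0.0042), np.float64(-0.0116))
0.0 -0.056 0.078 (np.float64(-0.0027), np.float64(-0.0122))
```

Request:
{"api": "arm_command", "payload": {
  "series": [0.5,0,0,0.02,0,0,0,0.03,0.01,0.0,0,0,0.04,0,0,0,0,0.04,0,0,0,0,0.04,0,0,0,0,0.04,0,0,0,0.002,0.011,0,0.0,0,0,0,0,0,0,0,0,0,0]
}}

```text
clock: 53.78
tcp_pos: [0.5953, 0.1292, 0.2604]
ee_rot: [1.215, 1.205, -1.217]
wrist_force: [0.4, -0.1, 0.7]
opening: -0.0001
```

Request:
{"api": "arm_command", "payload": {
  "series": [0,0,0,-0.035,0,0,0,0,-0.035,0,0,0,0,-0.03,0,0,0,0,-0.007,0,0,0,-0.012,0,0,0,0,-0.012,0,0,0,0,-0.012,0,0,0,0,-0.012,0,0,0,0,-0.012,0,0,0,0,-0.01,0,0,0,0,0,0,0]
}}

```text
clock: 54.7
tcp_pos: [0.5984, 0.0555, 0.159]
ee_rot: [1.225, 1.197, -1.216]
wrist_force: [-2.1, 0.7, 9.7]
opening: -0.0003
```

```bash
python3 - <<'E'
from h import *
st();grab("scene","as_scene");grab("side","as_side");crop("as_scene",160,80,290,220,5,"as_crop");crop("as_side",180,80,320,220,5,"as_crop2")
E
```

```text
t 54.7 tcp [0.5984 0.0555 0.159 ] jawyaw -0.0166 xax [ 0.006  0.001 -1.   ] F [-2.09  0.73  9.75] op -0.0003 j [-0.17  0.32  0.01  1.76 -0.    1.05 -0.18]
```

View pics/as_crop.png

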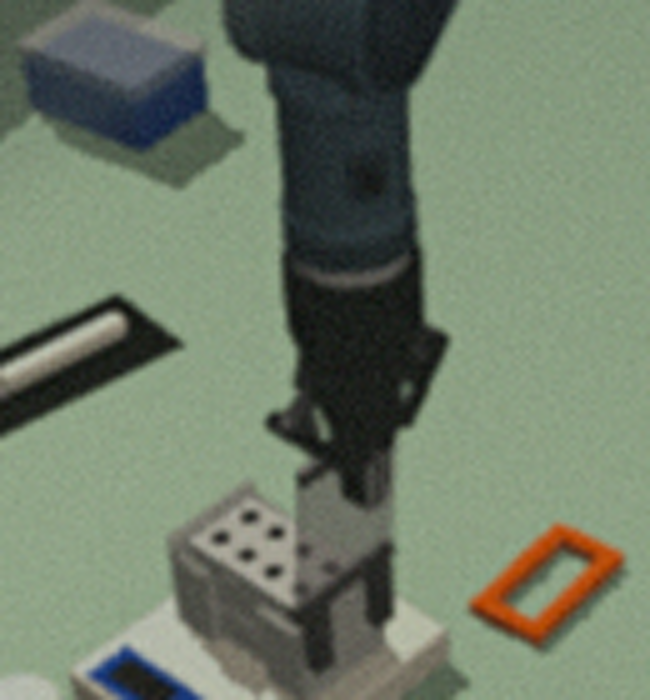

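View pics/as_crop2.png

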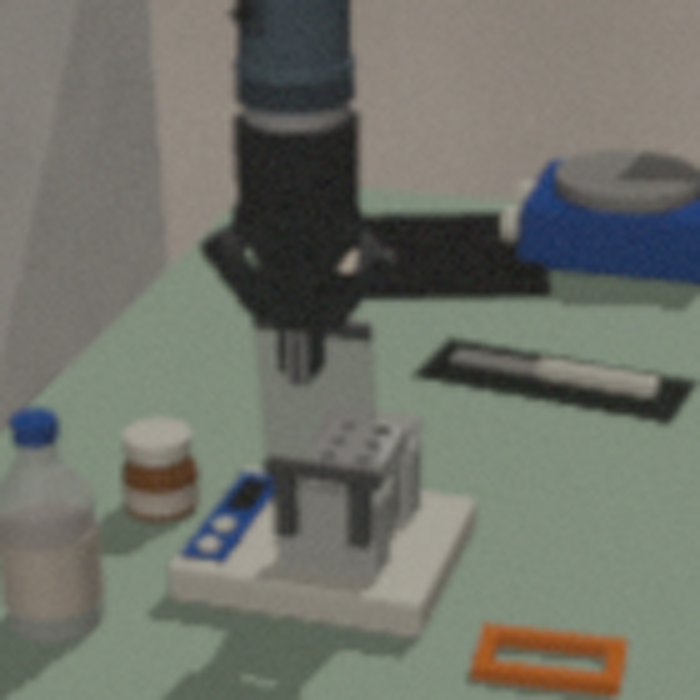

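```bash
python3 - <<'E'
import numpy as np
prev=None
for th in np.linspace(np.pi/2,0,15):
    rho=.102-.004*(1-th/(np.pi/2))
    y=.028-rho*np.cos(th)+.005*np.sin(th)+.011; z=.11+rho*np.sin(th)+.005*np.cos(th)-.037
    print(round(th,2),round(y,4),round(z,4),None if prev is None else (round(y-prev[0],4),round(z-prev[1],4)));prev=(y,z)
E
```

```text
1.57 0.044 0.175 None
1.46 0.0326 0.1746 (np.float64(-0.0114), np.float64(-0.0004))
1.35 0.0213 0.173 (np.float64(-0.0113), np.float64(-0.0016))
1.23 0.0103 0.1701 (np.float64(-0.011), np.float64(-0.0029))
1.12 -0.0003 0.166 (np.float64(-0.0106), np.float64(-0.0041))
1.01 -0.0103 0.1608 (np.float64(-0.01), np.float64(-0.0052))
0.9 -0.0196 0.1545 (np.float64(-0.0093), np.float64(-0.0063))
0.79 -0.0282 0.1472 (np.float64(-0.0086), np.float64(-0.0073))
0.67 -0.0358 0.1391 (np.float64(-0.0077), np.float64(-0.0082))
0.56 -0.0425 0.1301 (np.float64(-0.0067), np.float64(-0.0089))
0.45 -0.0482 0.1205 (np.float64(-0.0056), np.float64(-0.0096))
0.34 -0.0527 0.1104 (np.float64(-0.0045), np.float64(-0.0102))
0.22 -0.056 0.0998 (np.float64(-0.0033), np.float64(-0.0106))
0.11 -0.0581 0.089 (np.float64(-0.0021), np.float64(-0.0108))
0.0 -0.059 0.078 (np.float64(-0.0009), np.float64(-0.011))
```

Request:
{"api": "arm_command", "payload": {
  "series": [0,0,0.004,0.008,0,0,0,0,0.01,0,0,0,-0.004,0.002,0,0,0,-0.006,0,0,0,0,-0.006,0,0,0,0,0,0,0]
}}

```text
clock: 55.3
tcp_pos: [0.5957, 0.0434, 0.1738]
ee_rot: [1.22, 1.201, -1.222]
wrist_force: [1.0, -0.2, 0.3]
opening: 0.0001
```

Forces are back near zero; follow the arc down.

Request:
{"api": "arm_command", "payload": {
  "series": [0,0,-0.0114,0.001,0,0,0,-0.0113,-0.0016,0,0,0,-0.011,-0.0029,0,0,0,-0.0106,-0.0041,0,0,0,-0.01,-0.0052,0,0,0,-0.0093,-0.0063,0,0,0,-0.0086,-0.0073,0,0,0,-0.0077,-0.0082,0,0,0,0,0,0]
}}

```text
clock: 56.05
tcp_pos: [0.5939, -0.0372, 0.1368]
ee_rot: [1.218, 1.203, -1.225]
wrist_force: [-0.9, -0.7, 0.0]
opening: -0.0001
```

```bash
python3 - <<'E'
from h import *
st();grab("scene","at_scene");grab("side","at_side");crop("at_scene",160,80,290,220,5,"at_crop");crop("at_side",180,80,320,220,5,"at_crop2");st()
E
```

```text
t 56.05 tcp [ 0.5939 -0.0372  0.1368] jawyaw -0.0163 xax [-0.004 -0.002 -1.   ] F [-0.85 -0.69  0.04] op -0.0001 j [-0.05  0.34  0.05  1.79 -0.02  1.02 -0.01]
t 56.15 tcp [ 0.5949 -0.0344  0.1383] jawyaw -0.0137 xax [-0.002 -0.    -1.   ] F [0.76 0.66 0.77] op -0.0001 j [-0.05  0.34  0.05  1.78 -0.02  1.02 -0.01]
```

View pics/at_crop.png

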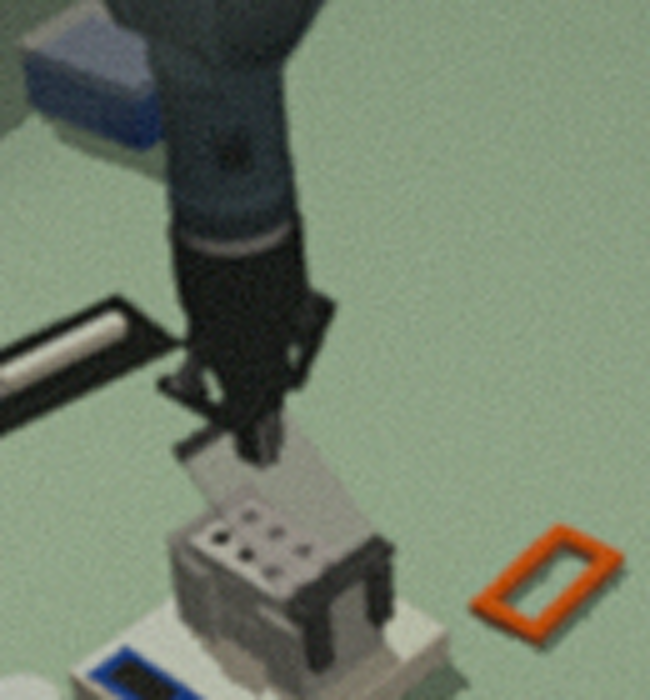

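View pics/at_crop2.png

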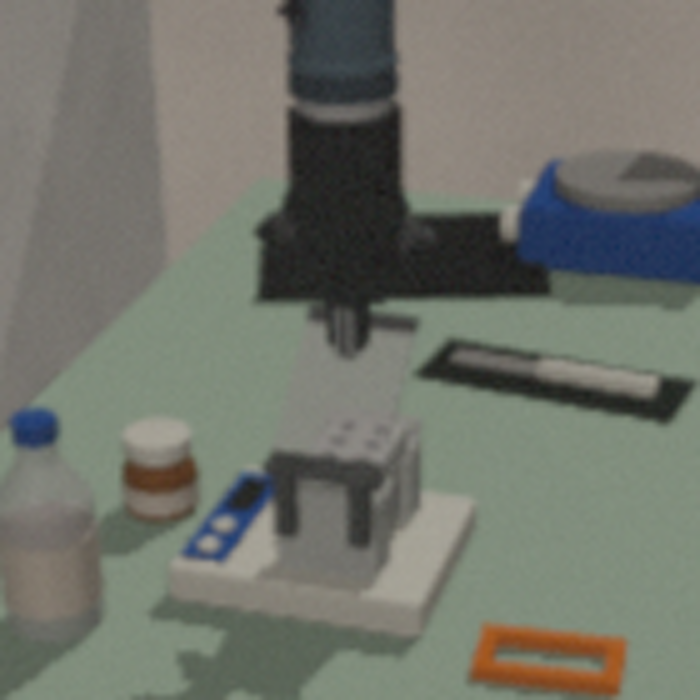

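Cover now at about 0.65 rad, following the fingers. Continue to shut, a little at a time at the end.

Request:
{"api": "arm_command", "payload": {
  "series": [0,0,-0.0067,-0.0089,0,0,0,-0.0056,-0.0096,0,0,0,-0.0045,-0.0102,0,0,0,-0.0033,-0.0106,0,0,0,-0.0021,-0.0108,0,0,0,-0.001,-0.006,0,0,0,0,0,0]
}}

```text
clock: 56.73
tcp_pos: [0.5935, -0.0574, 0.0806]
ee_rot: [1.217, 1.207, -1.223]
wrist_force: [0.8, -0.3, -0.0]
opening: -0.0
```

Request:
{"api": "arm_command", "payload": {
  "series": [0,0,0,-0.002,0,0,0,0,-0.002,0,0,0,0,0,0]
}}

```text
clock: 56.98
tcp_pos: [0.5957, -0.0566, 0.0793]
ee_rot: [1.218, 1.204, -1.218]
wrist_force: [0.1, 0.1, 0.3]
opening: -0.0003
```

Request:
{"api": "arm_command", "payload": {
  "series": [0,0,0,-0.0015,0,0,0,0,-0.0015,0,0,0,0,0,0]
}}

```text
clock: 57.23
tcp_pos: [0.5963, -0.0567, 0.0783]
ee_rot: [1.219, 1.203, -1.218]
wrist_force: [-2.3, -0.1, 6.7]
opening: 0.0003
```

```bash
python3 - <<'E'
from h import *
st();grab("side","au_side");crop("au_side",220,100,300,190,7,"au_crop2")
E
```

```text
t 57.23 tcp [ 0.5963 -0.0567  0.0783] jawyaw -0.0126 xax [ 0.001  0.    -1.   ] F [-2.3  -0.1   6.71] op 0.0003 j [-0.02  0.41  0.06  1.82 -0.03  0.91  0.04]
```

View pics/au_crop2.png

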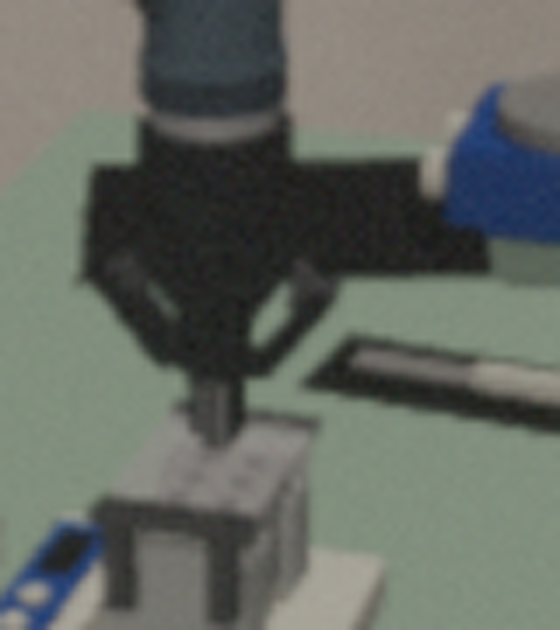

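Request:
{"api": "arm_command", "payload": {
  "series": [0,0,0,-0.001,0,0,0,0,0,0,0,0,0,0,0]
}}

```text
clock: 57.53
tcp_pos: [0.5963, -0.0567, 0.0782]
ee_rot: [1.219, 1.203, -1.218]
wrist_force: [-5.2, 0.4, 10.5]
opening: 0.0001
```

Request:
{"api": "arm_command", "payload": {
  "series": [0,0,0,0.01,0,0,0,0,0.03,0,0,0,0,0.04,0,0,0,0,0.04,0,0,0,-0.03,0.03,0,0,0,-0.03,0.02,0,0,0,-0.03,0,0,0,0,-0.02,0,0,0,0,0,0,0,0,0,0,0,0,0,0,0,0,0]
}}

```text
clock: 58.45
tcp_pos: [0.5958, -0.165, 0.2447]
ee_rot: [1.219, 1.205, -1.217]
wrist_force: [-0.3, 0.2, -0.3]
opening: -0.0
```

```bash
python3 - <<'E'
from h import *
st();grab("wrist","av");grab("scene","av_scene");grab("side","av_side");crop("av_scene",130,120,270,240,5,"av_crop");crop("av_side",220,130,310,200,8,"av_crop2")
for n,e in(("av_scene",0),("av_side",0)):
  for th in(0,.1): 
    h=np.array([.595,.028,.11]);ed=h+.126*np.array([0,-np.cos(th),np.sin(th)])+.005*np.array([0,np.sin(th),np.cos(th)])
    print(n,th,proj(n,[ed+[.04,0,0],ed-[.04,0,0]]).round(1).tolist())
E
```

```text
t 58.45 tcp [ 0.5958 -0.165   0.2447] jawyaw -0.0118 xax [-0.     0.001 -1.   ] F [-0.31  0.16 -0.32] op -0.0 j [ 0.1   0.29  0.12  1.63 -0.04  1.23  0.22]
av_scene 0 [[189.5, 184.6], [207.6, 171.8]]
av_scene 0.1 [[189.3, 181.7], [207.6, 169.0]]
av_side 0 [[244.0, 157.1], [264.8, 159.6]]
av_side 0.1 [[243.9, 154.2], [264.7, 156.6]]
```

View pics/av.png

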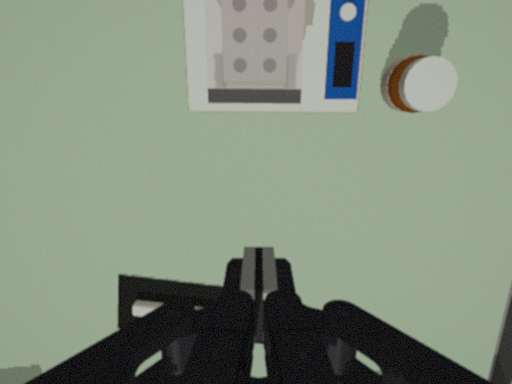

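View pics/av_crop.png

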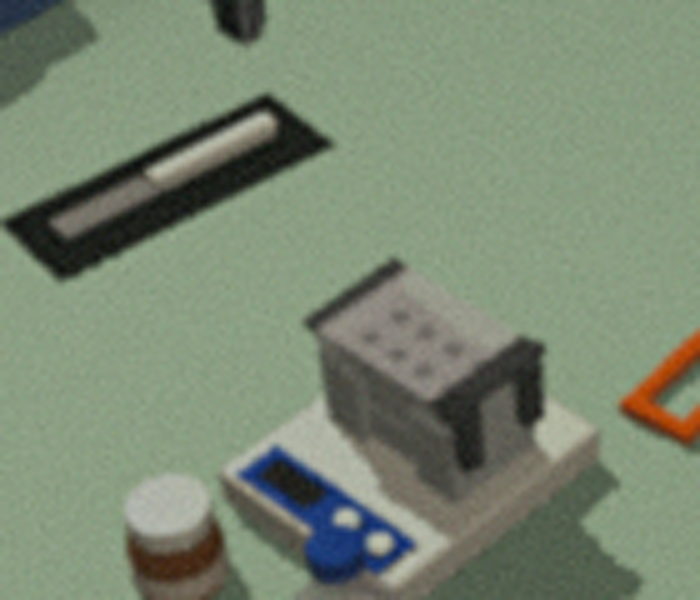

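View pics/av_crop2.png

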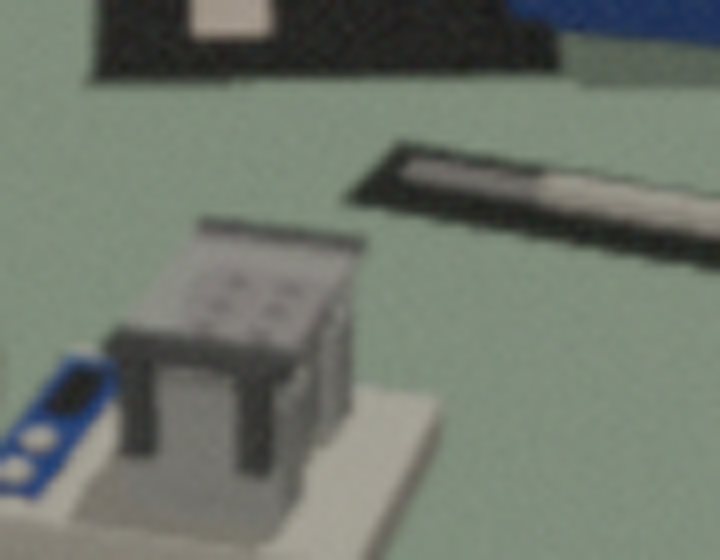

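```bash
python3 - <<'E'
from h import *
a=onplane("av_scene",[[130+60/5,120+227/5]],.0085)[0];b=onplane("av_scene",[[130+274/5,120+124/5]],.012)[0]
print(a,b,(a+b)/2,np.linalg.norm(a-b),np.arctan2(*(a-b)[[1,0]]))
m=onplane("av_scene",[[130+5/5,120+222/5],[130+62/5,120+280/5],[130+268/5,120+95/5],[130+332/5,120+143/5]],.002);print(m.mean(0))
s=bot.get_state();print(s['clock'],s['joint_vel'].round(3))
E
```

```text
[ 0.6001943  -0.40431422  0.0085    ] [ 0.41830198 -0.37115141  0.012     ] [ 0.50924814 -0.38773281  0.01025   ] 0.18492387373044042 -0.18034027045708728
[ 0.50920525 -0.38845736  0.002     ]
58.6 [-0.    -0.001  0.007 -0.001  0.004  0.003  0.001]
```

```bash
python3 -c "
from h import *
grab('scene','aw');grab('side','aw2')"
```

```text
(no output)
```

View pics/aw.png

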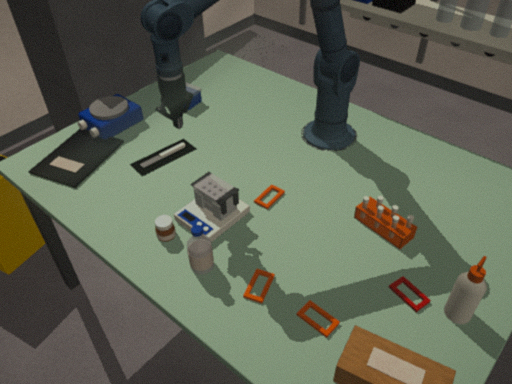

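```bash
python3 -c "
from h import *
print(bot.hand_in());st()"
```

```text
the job is handed in; nothing more can be done
None
the job is handed in; nothing more can be done
```

The block heater is set up and the job was handed in at about 59 s. I levered the cover up with the spatula blade and swung it fully open, then laid the spatula back on its mat. In the well I stacked the heating block, all three grey spacer frames and the perforated plate, and then pushed the cover shut. I left the orange and red look-alikes alone.

**Last checks:**
- **Stack:** the plate's outline on top of the stack measured 100 x 55.5 mm. It came out about 1–2 mm from my estimate of the well centre, square and at the right height.
- **Cover:** its edge in both fixed cameras lies within a pixel of where it was when shut at the start. It was pressed to its stop at about 10 N.
- **Spatula:** the scene picture shows its middle on the mat's centre within 1–2 mm and its direction within about 0.05 rad.
- **Bystanders:** the bottle, jar and tube rack are where they were. No grey spacer is left on the bench.

**What disagreed:**
- **Fingertips:** they sat about 35–40 mm behind the reported TCP. My first grip on the spatula closed on nothing; I measured the offset in the pictures and corrected for it.
- **Knocked spacer:** one spacer was knocked aside early in the run, so I measured it again before picking it up.
- **Pushing forces:** the third spacer settled with about 9 N up and 6 N sideways, but its outline was flat once released. The cover edge pushed up on the hand at about 10 N while closing, and that cleared when I raised the hand.

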